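# Make up two ingredient boards for the cooking class

## Robot

A 6-joint arm with a two-finger parallel gripper is mounted at the origin on a cart in front of the work surface, level with it; the furniture and walls round the work are solid. World frame = base frame: x ahead of the robot, y to its left, z up, the work surface at z = 0. Lengths are in mm, angles in rad, forces in N, time in s.
With the tool pointing down it reaches from about 400 to 925 mm from the base axis. Payload 12.5 kg.
Tool frame: the origin (TCP) lies midway between the tips of the shut fingers; the grasp point (between the pads) lies 19 mm behind it; z points along the fingers, y is the line along which they close (so a half turn about z gives the same grasp; the last joint's range is limited). The gripper opens to 95 mm and grips with 3 to 60 N. Pads are 20 mm wide; open, the fingers measure 119 mm over their backs; the gripper's body (75 mm by 180 mm) begins 59 mm behind the grasp point.
Start: joints at [1.128, 0.491, 1.559, -0, 1.092, -0.106], TCP at [206.527, 589.91, 214.661] pointing down, gripper open.
Joint ranges: [-3.1, 3.1], [-0.84, 2.19], [0.05, 2.79], [-1.13, 4.28], [0.06, 2.93], [-2.69, 2.69]. Speed limits (rad/s): [2.22, 2.22, 2.79, 3.14, 3.14, 3.14].

## Interface

Orientations are given as [roll, pitch, yaw] about the fixed x, y, z axes, in that order (R = Rz(yaw) Ry(pitch) Rx(roll)).
In Python, from cell import * gives the robot as it stands. The module is installed in compiled form; this text tells all that it offers.
- The arm moves only by the tool arm_command, never from a script. Its arguments are lists of equal length, an entry for each row: "delta_pos": the shift along the world's x, y, z in units of 250 mm (1.0 is 250 mm), a list of three; "delta_rot": the turn, a rotation vector about the world's x, y, z in units of 90 degrees (1.0 is 90 degrees), a list of three; "claw": the closure, from 0 (fully open) to 1 (shut). In form: {"delta_pos": [[tx, ty, tz], ...], "delta_rot": [[wx, wy, wz], ...], "claw": [claw, ...]}. A call has exactly 5 rows; each row is the pose to reach, as a shift and turn from the pose commanded when the call began; what a row does not reach only later rows make up. A row lasts 1/12 s, in which the tool goes at most 41.7 mm and 7.16 degrees, less where a joint would pass 70% of its speed; a pose out of reach is approached as far as the arm can. A call with a number of a shift or a turn outside -1 to 1 is refused whole. A call with a gripper value outside its range is refused whole. The fingers move at their own pace and stop on an object; the grip force is fixed at half the most. Time passes only in rows, so rows that repeat a pose let the fingers close, or fill a call up. It gives the time, the measured TCP pose, the force, the opening and the grip force at its end, in the units of the state.
- state(): the state, without advancing time (a new reading comes with each control period).
- read_camera(name): name is "scene" or "top" or "wrist"; returns the picture (480x640x3 uint8, red, green, blue); there is no depth.
- calibration(name): a dict with "camera_matrix" (3x3 intrinsics, pixels), "k1" (the pictures are not rectified: a ray, as slopes to the right and down, at radius r is drawn at 1 + k1 r^2 times it, then the intrinsics apply), "T" (4x4, takes a point from camera to world coordinates). Camera axes: x right, y down, z forward; pixel columns grow to the right and rows downward; lengths in mm; the calibration is good to about 2 mm. A picture is of the moment at which its call begins: read the wrist's pose just before it. calibration takes no time and is no camera call; for the wrist camera it gives the pose at the moment of the call.
- job_done(): hands the job in; it is judged then, once.
The state is a dict: "t": time; "joints": joint angles; "qvel": joint speeds; "tau": joint torques, N m; "eef_pos": TCP position; "tcp_rot": TCP orientation; "ft_force": force on the tool from outside, world axes, zero at the start; "moment": the same for the moment, N m; "opening": opening from 0.0 (shut) to 1.0 (fully open); "grip_force": force on a finger pad.
Only numpy, scipy, OpenCV 4.12 (cv2) and the standard library are available. Lean on these libraries where they do the work, as an engineer would, in place of code of your own. Each camera call takes 0.05 s, during which the arm holds its last target. There are 200 camera calls.

## Task

Make up the two ingredient boards for the cooking class from the stock on the worktop. The pale board is for sardine toast: lay the sardine tin flat in its rectangular bay and the lemon in its round recess. The dark board is for tomato sauce: stand the green tomato-paste tin and the garlic bulb in the two large round recesses, one in each in either order, and the white-capped spice jar in the small one, everything seated on the recess floor and standing as it stands now; leave the mustard-capped jar and the lime where they are.

Things in the scene. Friction and masses are not known exactly. Their poses are not given: they have to be found in the camera images.
- board_light: Pale wooden board, fixed, flat, 90 (x) x 226 (y) x 18 mm. Origin: centre of its underside, z up, y along its length. Two cork-lined recesses 8 mm deep in its top (floor 10 mm above the worktop): a rectangular bay 73 (x) x 115 (y) mm centred at x = 0, y = -45.5 mm, and a round one, 66 mm diameter, at x = 0, y = +65 mm.
- board_dark: Dark wooden board, fixed, flat, 90 (x) x 226 (y) x 18 mm. Origin: centre of its underside, z up, y along its length. Three round cork-lined recesses in a row, 8 mm deep (floor 10 mm above the worktop): two large, 68 mm diameter, at x = 0, y = -69 mm and x = 0, y = +9 mm; one small, 51 mm diameter, at x = 0, y = +78.5 mm.
- sardine_tin: Flat sardine tin, yellow sides and a pale picture lid, rounded corners, 63 (x) x 105 (y) x 27 (z) mm, 0.15 kg, lying flat on the worktop. Origin: centre of its underside; y along its length, z up.
- lemon_mid (a point): The middle of a yellow lemon, 75 (x, its long axis) x 51 (y) x 52 (z) mm, 0.09 kg, lying on its side on the worktop; the point is its centre, 26 mm above what it lies on. It can roll a little.
- tin_green: Small upright tomato-paste tin with a green label and metal ends, 57 mm diameter x 72 mm high, 0.18 kg. Origin: centre of its underside, z up.
- garlic: Pale pinkish-white garlic bulb standing on its root end, 54 x 55 mm across x 56 mm high with a thin neck on top, 0.035 kg. Origin: centre of its underside, z up.
- jar_white_cap: Upright spice jar with a white cap (green disc on its top) and a green and red label, 41 mm diameter x 102 mm high, 0.11 kg. Origin: centre of its underside, z up.
- jar_mustard_cap: Upright spice jar with a mustard-yellow cap, 45 mm diameter x 98 mm high. Not part of either set; stays where it is. Origin: centre of its underside, z up.
- lime: Round green lime, 53 (x) x 46 (y) x 48 mm. Not part of either set; stays where it is. Origin: its lowest point as it lies at the start.

How it is judged:
By the outcome, as a careful person would: the job done as asked, in the order asked, and still so for the second after the job is handed in, with the robot touching nothing.
It also fails if it takes over 141 s, if anything falls off the work surface, if the arm or the gripper's body presses on something with over 40 N, if the wrist force passes 120 N, or if a joint passes its speed limit or range.

## Working session

There is one attempt and no reset: what is moved stays moved. The work goes in short steps, Python scripts to look and compute and a tool call to move; the robot and the scene stay as the last step left them, time stands still between calls to the robot, and variables do not carry over. Pictures are saved under pics/ and viewed, at most 16 in all, crops included, and the job is handed in when it is done.

Besides the shell and the picture viewer there is one more tool, called in YAML: its name, and indented under it one key for each argument. arm_command: Moves the arm, as the interface text tells. Shifts and turns lie within -1 to 1; 1 stands for 250 mm of shift or 90 degrees of turn. Its arguments: {"type":"object","properties":{"delta_pos":{"type":"array"},"delta_rot":{"type":"array"},"claw":{"type":"array"}},"required":["delta_pos","delta_rot","claw"]}

```bash
mkdir -p pics
cat > h.py <<'E'
from cell import *
import numpy as np, cv2
def snap(n,f):
    c=calibration(n); im=read_camera(n); cv2.imwrite('pics/'+f,cv2.cvtColor(im,cv2.COLOR_RGB2BGR)); return im,c
def ray(c,uv,z):
    uv=np.atleast_2d(np.array(uv,float)); K=np.array(c["camera_matrix"]); T=np.array(c["T"])
    p=cv2.undistortPoints(uv.reshape(-1,1,2),K,np.array([c["k1"],0,0,0.])).reshape(-1,2)
    d=np.c_[p,np.ones(len(p))]@T[:3,:3].T; o=T[:3,3]
    return o+d*((z-o[2])/d[:,2])[:,None]
E
python3 - <<'E'
from h import *
for n in("top","scene"):
    im,c=snap(n,n+'0.png'); np.save(n+'0.npy',im); print(n,np.round(c["T"],3).tolist(),c["k1"],np.round(c["camera_matrix"],1).tolist())
print(state())
E
```

```text
top [[-0.017, -0.997, 0.074, 436.535], [-1.0, 0.016, -0.024, -24.507], [0.022, -0.075, -0.997, 1345.76], [0.0, 0.0, 0.0, 1.0]] -0.07727344399789807 [[582.3, 0.0, 321.7], [0.0, 582.3, 241.9], [0.0, 0.0, 1.0]]
scene [[0.889, -0.198, 0.413, 127.845], [-0.458, -0.408, 0.79, -770.999], [0.012, -0.892, -0.453, 473.929], [0.0, 0.0, 0.0, 1.0]] -0.10651721618410588 [[443.7, 0.0, 316.4], [0.0, 443.7, 245.3], [0.0, 0.0, 1.0]]
{'t': 0.1, 'joints': array([ 1.12838528e+00,  4.91529302e-01,  1.55937039e+00,  1.85266055e-05,
        1.09169784e+00, -1.05574004e-01]), 'qvel': array([-0.00018742, -0.00086344, -0.00079016, -0.00187039,  0.00214614,
        0.0014695 ]), 'tau': array([ 1.89519742e-03, -6.13625765e+01, -2.58607364e+01,  6.93254918e-02,
        4.70473222e-02, -2.63178953e-05]), 'eef_pos': array([206.43577444, 589.70675308, 214.10777049]), 'tcp_rot': array([-3.14059510e+00, -1.22232828e-04,  2.80474700e+00]), 'ft_force': array([ 0.11313582, -0.15019293,  0.1529877 ]), 'moment': array([-0.00089448,  0.0449654 ,  0.00488694]), 'grip_force': 0.0, 'opening': 1.0014062543530944}
```

View pics/top0.png

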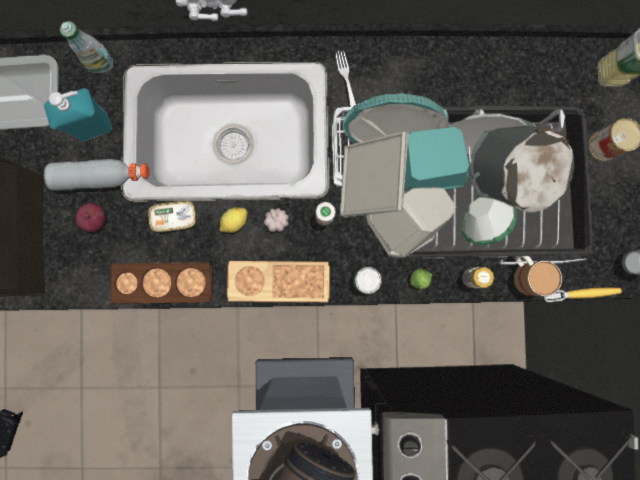

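View pics/scene0.png

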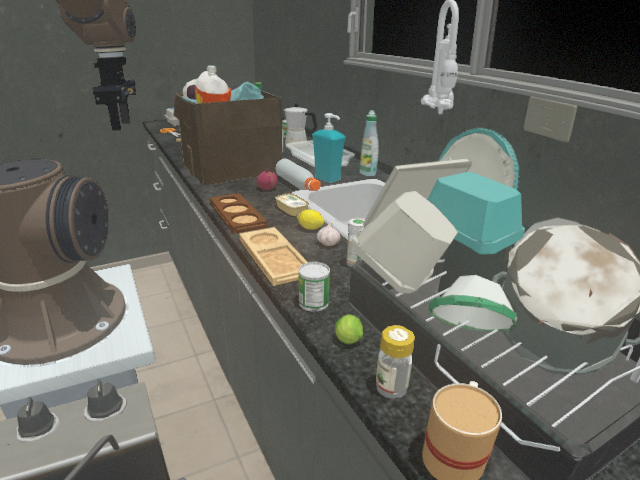

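Top view: dark board at about (160,283) with its small recess on the left (+y), pale board at (279,281) with its bay on the right. Stock: sardine tin (172,216), lemon (233,220), garlic (276,219), white-cap jar (325,213), green tin (368,281), lime (421,279) and mustard jar (481,278). The scene view agrees. Next I'll measure by masks.

Run:
```python
from h import *
im=np.load('top0.npy'); c=calibration("top")
crop=im[195:310,100:500]; cv2.imwrite('pics/c1.png',cv2.cvtColor(cv2.resize(crop,None,fx=2,fy=2,interpolation=cv2.INTER_CUBIC),cv2.COLOR_RGB2BGR))
hsv=cv2.cvtColor(im,cv2.COLOR_RGB2HSV)
def blob(box,m,z,name):
    x0,y0,x1,y1=box; M=np.zeros(im.shape[:2],np.uint8); M[y0:y1,x0:x1]=m[y0:y1,x0:x1]*255
    M=cv2.morphologyEx(M,cv2.MORPH_CLOSE,np.ones((3,3)))
    cs,_=cv2.findContours(M,cv2.RETR_EXTERNAL,cv2.CHAIN_APPROX_NONE); k=max(cs,key=cv2.contourArea)
    w=ray(c,k.reshape(-1,2),z)[:,:2].astype(np.float32)
    r=cv2.minAreaRect(w); mo=cv2.moments(w.reshape(-1,1,2))
    print(name,'cent',np.round([mo['m10']/mo['m00'],mo['m01']/mo['m00']],1),'rect',np.round(r[0],1),np.round(r[1],1),round(r[2],1),'px',cv2.boundingRect(k))
H,S,V=[hsv[...,i].astype(int) for i in range(3)]
br=(V>75)
blob((105,255,220,310),(S>90)&(V>50),18,'dark')
blob((222,255,335,310),(S>60)&(V>75),18,'light')
blob((145,197,200,235),(V>110),27,'sard')
blob((215,203,252,238),(S>120)&(V>90),26,'lemon')
blob((260,205,292,235),(V>110),25,'garlic')
blob((312,200,338,226),(V>140),102,'jar')
blob((350,262,388,300),(V>110),72,'tin')
blob((405,262,438,296),(S>100)&(V>60),24,'lime')
blob((460,262,500,292),(V>100)&(S>100),98,'must')
# recesses: reddish cork
for n,b in(('darkrec',(105,255,220,310)),):
    x0,y0,x1,y1=b; M=((V>140)[y0:y1,x0:x1]*255).astype(np.uint8); M=cv2.morphologyEx(M,cv2.MORPH_CLOSE,np.ones((5,5)))
    for k in cv2.findContours(M,cv2.RETR_EXTERNAL,cv2.CHAIN_APPROX_NONE)[0]:
        if cv2.contourArea(k)>150:
            (u,v),r=cv2.minEnclosingCircle(k); mo=cv2.moments(k);print(n,np.round(ray(c,[mo['m10']/mo['m00']+x0,mo['m01']/mo['m00']+y0],10),1),r)
```

```text
dark cent [448.7 311.7] rect [448.5 312. ] [229.5  91.8] 89.9 px (111, 262, 101, 42)
light cent [447.7  45. ] rect [447.6  45.6] [234.2  95. ] 88.1 px (226, 260, 104, 43)
sard cent [604.8 284.5] rect [603.9 285.2] [124.1  78.1] 89.0 px (145, 197, 55, 35)
lemon cent [588.5 144.9] rect [589.1 145.3] [59.1 52.7] 89.1 px (220, 208, 27, 24)
garlic cent [587.9  47.7] rect [588.8  48.6] [52.4 50.5] 89.3 px (264, 208, 24, 23)
jar cent [595.  -62.5] rect [595.7 -62.2] [38.8 39. ] 89.0 px (316, 202, 19, 19)
tin cent [ 446.3 -154. ] rect [ 446.2 -154.6] [57.1 56.8] 88.9 px (355, 267, 27, 27)
lime cent [ 447.6 -279.7] rect [ 447.7 -279.7] [46.1 44.1] 62.5 px (410, 269, 22, 20)
must cent [ 447.7 -401.9] rect [ 447.7 -401.2] [46.5 43.3] 88.8 px (472, 267, 22, 21)
darkrec [[448.9 393.1  10. ]] 10.870352745056152
darkrec [[448.6 245.2  10. ]] 14.545756340026855
darkrec [[448.7 323.6  10. ]] 14.52746295928955
```

View pics/c1.png

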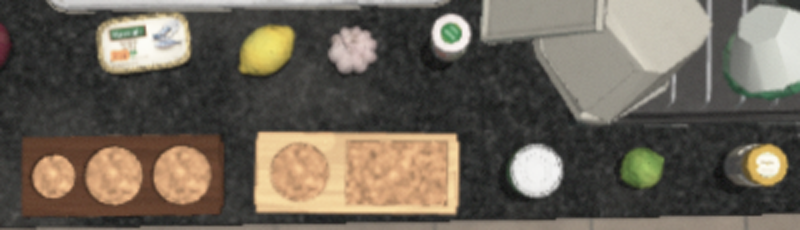

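arm_command:
  delta_pos:
    - [0.1,-0.1,0.1]
    - [0.2,-0.2,0.2]
    - [0.3,-0.3,0.3]
    - [0.4,-0.4,0.4]
    - [0.5,-0.5,0.4]
  delta_rot:
    - [0,0,-0.07]
    - [0,0,-0.14]
    - [0,0,-0.22]
    - [0,0,-0.3]
    - [0,0,-0.38]
  claw: [0,0,0,0,0]

```text
t: 0.52
eef_pos: [332.5, 464.8, 318.4]
tcp_rot: [3.136, -0.001, 2.205]
ft_force: [1.3, 1.0, 0.2]
opening: 1.001
grip_force: 0.0
```

arm_command:
  delta_pos:
    - [0.1,-0.13,0.04]
    - [0.23,-0.26,0.08]
    - [0.35,-0.4,0.12]
    - [0.47,-0.53,0.15]
    - [0.6,-0.62,0.15]
  delta_rot:
    - [0,0,-0.08]
    - [0,0,-0.16]
    - [0,0,-0.24]
    - [0,0,-0.32]
    - [0,0,-0.39]
  claw: [0,0,0,0,0]

```text
t: 0.93
eef_pos: [472.8, 315.4, 353.0]
tcp_rot: [3.14, -0.001, 1.591]
ft_force: [-0.1, 0.5, -0.6]
opening: 1.0
grip_force: 0.0
```

Run:
```python
from h import *
im,c=snap('wrist','w1.png'); np.save('w1.npy',im); T=np.array(c["T"]); print(np.round(T,3).tolist(),c["k1"],np.round(c["camera_matrix"],1).tolist(),state()['eef_pos'])
np.save('w1T.npy',T)
```

```text
[[1.0, 0.018, 0.007, 469.803], [0.019, -0.955, -0.296, 400.574], [0.001, 0.296, -0.955, 522.687], [0.0, 0.0, 0.0, 1.0]] 0.033660819329325596 [[423.5, 0.0, 317.3], [0.0, 423.5, 241.2], [0.0, 0.0, 1.0]] [478.02223972 311.79719005 352.20022544]
```

View pics/w1.png

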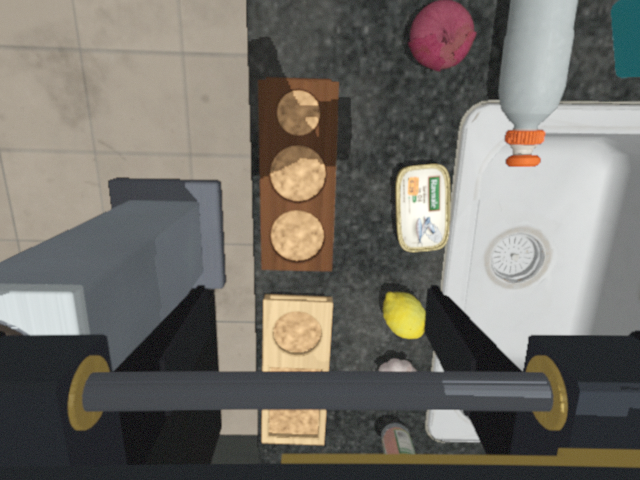

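Wrist view: sardine tin (424,207), near the sink rim and tilted slightly; lemon (405,315). Dark-board recesses at (298,112), (298,173), (297,236); pale round recess (298,331).

```bash
cat >> h.py <<'E'
def blobs(im,c,box,m,z,name,dbg=None):
    x0,y0,x1,y1=box; M=np.zeros(im.shape[:2],np.uint8); M[y0:y1,x0:x1]=m[y0:y1,x0:x1]*255
    M=cv2.morphologyEx(cv2.morphologyEx(M,cv2.MORPH_CLOSE,np.ones((5,5))),cv2.MORPH_OPEN,np.ones((5,5)))
    k=max(cv2.findContours(M,cv2.RETR_EXTERNAL,cv2.CHAIN_APPROX_NONE)[0],key=cv2.contourArea)
    w=ray(c,k.reshape(-1,2),z)[:,:2].astype(np.float32)
    r=cv2.minAreaRect(w); mo=cv2.moments(w.reshape(-1,1,2)); e=cv2.fitEllipse(w)
    print(name,'cent',np.round([mo['m10']/mo['m00'],mo['m01']/mo['m00']],1),'rect',np.round(r[0],1),np.round(r[1],1),round(r[2],1),'ell',np.round(e[0],1),np.round(e[1],1),round(e[2],1),'px',cv2.boundingRect(k))
    return k
def hsvf(im):
    h=cv2.cvtColor(im,cv2.COLOR_RGB2HSV).astype(int); return h[...,0],h[...,1],h[...,2]
E
python3 - <<'E'
from h import *
im=np.load('w1.npy'); c=calibration('wrist'); c["T"]=np.load('w1T.npy'); H,S,V=hsvf(im)
print(V[207,380:470].tolist()); print(S[207,380:470].tolist()); print(V[245,425:465].tolist())
blobs(im,c,(385,155,456,260),(V>105)|((S>90)&(V>70)),27,'sard')
blobs(im,c,(375,280,440,345),(S>100)&(V>90),26,'lemon')
blobs(im,c,(255,70,345,280),(S>95)&(V>50),18,'dark')
for b in((270,82,328,137),(264,140,334,205),(264,206,334,266)): blobs(im,c,b,(V>135),10,'rec')
blobs(im,c,(256,290,340,450),(S>50)&(V>90),18,'light')
b=(264,302,330,360)
crop=im[140:370,240:480]; cv2.imwrite('pics/c2.png',cv2.cvtColor(cv2.resize(crop,None,fx=2.5,fy=2.5),cv2.COLOR_RGB2BGR))
print(ray(c,[[297,331],[455,207],[448,245],[250,207]],18)[:, :2], state()['eef_pos'])
E
```

```text
[75, 77, 82, 73, 74, 72, 73, 74, 79, 84, 85, 83, 60, 52, 49, 75, 142, 194, 197, 200, 225, 243, 248, 247, 246, 247, 252, 253, 246, 240, 249, 255, 255, 255, 255, 255, 255, 255, 255, 255, 255, 255, 255, 255, 255, 255, 255, 250, 213, 139, 129, 145, 146, 170, 188, 172, 156, 159, 158, 173, 228, 247, 250, 251, 241, 214, 198, 172, 173, 181, 171, 157, 148, 153, 171, 188, 192, 199, 211, 216, 216, 216, 215, 216, 216, 217, 218, 219, 221, 220]
[14, 17, 9, 17, 7, 14, 7, 10, 3, 18, 9, 9, 4, 20, 26, 68, 93, 81, 76, 73, 45, 22, 17, 15, 18, 18, 16, 16, 18, 20, 18, 14, 10, 9, 8, 9, 8, 7, 6, 6, 5, 5, 4, 6, 6, 5, 8, 18, 38, 64, 83, 76, 72, 47, 38, 67, 110, 119, 86, 43, 30, 21, 17, 17, 24, 45, 70, 85, 85, 72, 45, 23, 12, 5, 3, 3, 3, 1, 1, 2, 2, 2, 2, 2, 4, 2, 1, 2, 3, 1]
[243, 241, 239, 236, 232, 234, 232, 231, 227, 212, 213, 213, 209, 192, 168, 163, 171, 190, 196, 173, 155, 152, 152, 161, 173, 192, 196, 203, 212, 217, 217, 217, 216, 215, 216, 217, 218, 218, 218, 217]
sard cent [603.1 287. ] rect [602.3 282.9] [ 70.8 120.8] 6.6 ell [603.7 285.7] [ 77.3 127.9] 14.2 px (396, 164, 60, 96)
lemon cent [587.9 148.1] rect [587.7 147.2] [55.4 67.3] 1.2 ell [587.9 148.1] [50.  74.5] 31.1 px (383, 292, 43, 48)
dark cent [448.1 319.1] rect [448.  319.1] [229.   90.7] 89.7 ell [448.1 319.6] [100.6 287.9] 179.7 px (258, 77, 81, 194)
rec cent [451.2 395.9] rect [448.8 397.5] [45.2 47.2] 1.1 ell [450.2 395.9] [40.2 49.5] 167.5 px (279, 90, 40, 44)
rec cent [449.  324.2] rect [449.1 325. ] [65.8 62.3] 55.9 ell [449.  324.3] [60.4 65.3] 116.4 px (270, 148, 56, 53)
rec cent [447.7 249.4] rect [447.7 251.2] [65.9 68.2] 1.1 ell [447.7 249.6] [65.8 67.5] 151.4 px (271, 207, 53, 53)
light cent [448.  113.4] rect [448.2 112.9] [116.2  93.7] 88.5 ell [448.  113.1] [107.5 134.1] 175.4 px (261, 294, 73, 78)
[[448.9309467  118.14963792]
 [639.79574471 290.61571657]
 [636.74003072 242.13010724]
 [390.91179525 285.99372294]] [478.02223972 311.79719005 352.20022544]
```

View pics/c2.png

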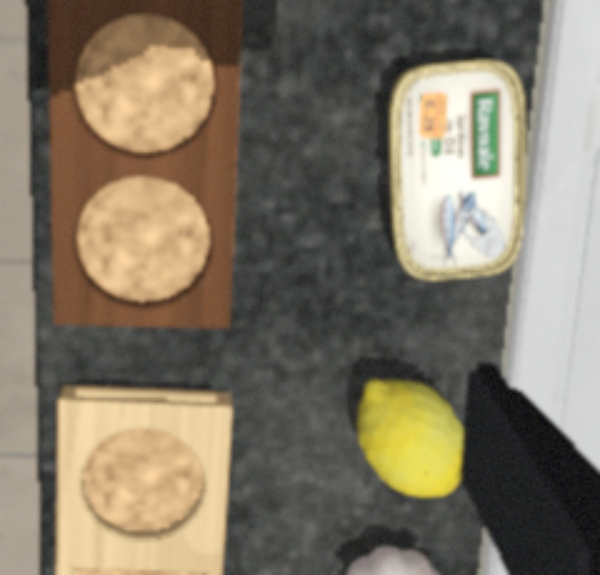

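Run:
```python
from h import *
im,c=snap('wrist','w2.png'); im,c=snap('wrist','w2.png'); np.save('w2.npy',im); np.save('w2T.npy',c["T"]); H,S,V=hsvf(im)
print(np.round(np.array(c["T"])[:3,3],1),state()['eef_pos'],state()['tcp_rot'])
blobs(im,c,(375,280,440,345),(S>100)&(V>90),26,'lemon')
blobs(im,c,(250,60,345,280),(S>95)&(V>50),18,'dark')
for b in((264,140,334,205),(264,206,334,266)): blobs(im,c,b,(V>135),10,'rec')
Y=(S>60)&(V>100)&(H>18)&(H<40)
blobs(im,c,(380,150,460,265),Y,27,'sardrim')
x0,y0,x1,y1=262,300,335,362
blobs(im,c,(262,300,335,362),(V>60)&(S>90),10,'lightround')
t=np.load('top0.npy');ct=calibration('top');H,S,V=hsvf(t)
blobs(t,ct,(145,199,200,235),(S>60)&(V>100)&(H>18)&(H<40),27,'sardtop')
print(ray(ct,[171.7,216.5],27),ray(c,[423.5,208],27))
```

```text
[473.1 399.3 521. ] [473.7906605  315.42269464 351.13435732] [-3.14118609e+00  3.95613006e-04  1.59289865e+00]
lemon cent [588.3 147.9] rect [588.7 147.8] [56.7 65.7] 1.1 ell [588.3 147.9] [50.4 74. ] 32.3 px (382, 291, 44, 47)
dark cent [448.2 318.9] rect [448.2 319.2] [228.6  90.8] 89.7 ell [448.1 319.2] [100.6 287.5] 179.8 px (255, 75, 81, 195)
rec cent [449.1 323.8] rect [449.1 324.9] [65.2 62.1] 55.6 ell [449.2 323.6] [62.2 64.6] 132.4 px (268, 146, 56, 58)
rec cent [447.6 249.2] rect [447.3 249.1] [66.7 64.2] 0.9 ell [447.6 249.2] [65.5 66.9] 105.7 px (268, 209, 54, 50)
sardrim cent [625.6 312.9] rect [625.3 312.8] [ 5.8 36.1] 6.3 ell [625.5 313.6] [ 5.4 50.9] 7.8 px (443, 173, 6, 31)
lightround cent [448.2 109.8] rect [448.  109.6] [65.1 65.1] 0.9 ell [448.2 109.8] [65.3 66.3] 18.2 px (271, 311, 49, 44)Traceback (most recent call last):
  File "<stdin>", line 12, in <module>
  File "h.py", line 13, in blobs
    k=max(cv2.findContours(M,cv2.RETR_EXTERNAL,cv2.CHAIN_APPROX_NONE)[0],key=cv2.contourArea)
ValueError: max() iterable argument is empty
```

arm_command:
  delta_pos:
    - [0.08,-0.02,-0.12]
    - [0.16,-0.04,-0.24]
    - [0.24,-0.06,-0.36]
    - [0.32,-0.08,-0.48]
    - [0.4,-0.1,-0.6]
  delta_rot:
    - [0,0,0.01]
    - [0,0,0.02]
    - [0,0,0.03]
    - [0,0,0.04]
    - [0,0,0.05]
  claw: [0,0,0,0,0]

```text
t: 1.5
eef_pos: [571.8, 293.2, 200.0]
tcp_rot: [-3.141, -0.0, 1.679]
ft_force: [0.2, 0.2, 1.0]
opening: 1.001
grip_force: 0.0
```

arm_command:
  delta_pos:
    - [0.06,-0.01,-0.1]
    - [0.12,-0.02,-0.2]
    - [0.12,-0.02,-0.2]
    - [0.12,-0.02,-0.2]
    - [0.12,-0.02,-0.2]
  delta_rot:
    - [0,0,0]
    - [0,0,0]
    - [0,0,0]
    - [0,0,0]
    - [0,0,0]
  claw: [0,0,0,0,0]

```text
t: 1.92
eef_pos: [601.4, 288.3, 152.6]
tcp_rot: [3.141, -0.0, 1.677]
ft_force: [1.0, -0.5, 0.2]
opening: 1.0
grip_force: 0.0
```

Run:
```python
from h import *
im,c=snap('wrist','w3.png'); np.save('w3.npy',im); np.save('w3T.npy',c["T"]); H,S,V=hsvf(im)
print(np.round(np.array(c["T"])[:3,3],1),state()['eef_pos'],state()['tcp_rot'])
```

```text
[591.3 373.1 322.3] [601.57597499 288.31109763 153.24925977] [ 3.13986833e+00 -5.15907447e-04  1.67729029e+00]
```

View pics/w3.png

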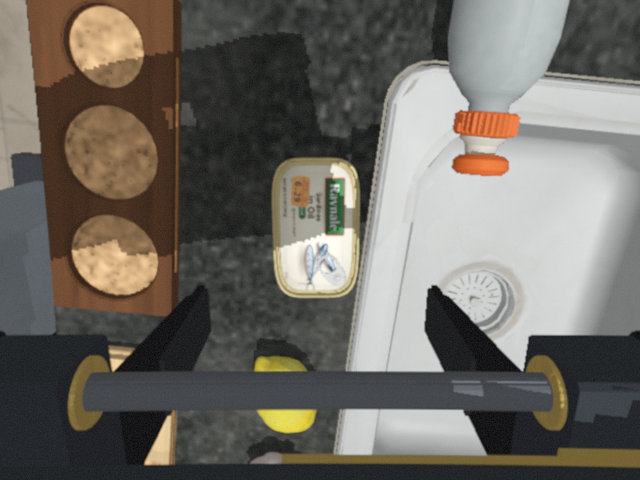

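Wrist view: tin lid spans columns 273–359 and rows 157–298, square with the tool; sink rim edge is right of it at about 375.

Run:
```python
from h import *
im=np.load('w3.npy'); c=calibration('wrist'); c["T"]=np.load('w3T.npy'); H,S,V=hsvf(im)
k=blobs(im,c,(262,145,366,308),(V>125)|((S>70)&(V>75)),27,'sard')
print(ray(c,[[315.8,227.5],[316,157],[316,298],[273,228],[359,228],[375,228]],27)[:,:2].round(1))
print(ray(c,[[375,228],[350,300]],3)[:,:2].round(1))
for b in((55,95,165,205),(55,207,165,302)): blobs(im,c,b,(V>75)&(S<150)&(S>60)&(H>8),10,'rec')
print(im[150,60:170:10].tolist())
```

```text
sard cent [601.  287.9] rect [601.5 285.5] [ 68.1 114.9] 7.9 ell [601.9 285.6] [ 72.  125.8] 13.8 px (271, 157, 95, 151)
[[599.  292.1]
 [593.9 342. ]
 [605.  236.7]
 [568.3 288.5]
 [630.1 295. ]
 [641.6 296.2]]
[[645.7 290. ]
 [634.1 226.8]]
rec cent [447.7 326.9] rect [447.5 326.4] [65.8 67.1] 24.5 ell [447.7 327.1] [65.1 68.2] 1.6 px (64, 98, 95, 102)
rec cent [443.6 240.1] rect [440.3 245.1] [89.5 71.6] 5.7 ell [443.6 239.5] [75.3 91.7] 117.3 px (55, 214, 110, 88)
[[59, 40, 24], [141, 112, 77], [144, 114, 82], [117, 92, 66], [136, 108, 77], [149, 119, 85], [165, 131, 94], [135, 107, 76], [117, 93, 66], [132, 103, 74], [69, 42, 30]]
```

arm_command:
  delta_pos:
    - [-0.008,0.004,-0.1]
    - [-0.008,0.004,-0.2]
    - [-0.008,0.004,-0.3]
    - [-0.008,0.004,-0.4]
    - [-0.008,0.004,-0.44]
  delta_rot:
    - [0,0,0]
    - [0,0,0]
    - [0,0,0]
    - [0,0,0]
    - [0,0,0]
  claw: [0.23,0.23,0.23,0.23,0.23]

```text
t: 2.38
eef_pos: [598.9, 288.7, 40.5]
tcp_rot: [-3.14, 0.0, 1.677]
ft_force: [-0.0, -0.1, -0.4]
opening: 0.777
grip_force: 0.0
```

arm_command:
  delta_pos:
    - [0,0,-0.02]
    - [0,0,-0.05]
    - [0,0,-0.08]
    - [0,0,-0.1]
    - [0,0,-0.115]
  delta_rot:
    - [0,0,0]
    - [0,0,0]
    - [0,0,0]
    - [0,0,0]
    - [0,0,0]
  claw: [0.23,0.23,0.23,0.23,0.23]

```text
t: 2.8
eef_pos: [600.3, 288.4, 13.0]
tcp_rot: [3.141, -0.0, 1.676]
ft_force: [0.4, -0.3, 0.2]
opening: 0.766
grip_force: 0.0
```

arm_command:
  delta_pos:
    - [0,0,0]
    - [0,0,0]
    - [0,0,0]
    - [0,0,0]
    - [0,0,0]
  delta_rot:
    - [0,0,0]
    - [0,0,0]
    - [0,0,0]
    - [0,0,0]
    - [0,0,0]
  claw: [0.5,0.5,0.5,0.5,0.5]

```text
t: 3.22
eef_pos: [600.3, 288.4, 13.2]
tcp_rot: [3.141, -0.0, 1.676]
ft_force: [0.4, 0.1, 0.3]
opening: 0.626
grip_force: 30.0
```

arm_command:
  delta_pos:
    - [0,0,0]
    - [0,0,0.08]
    - [0,0,0.2]
    - [0,0,0.35]
    - [0,0,0.45]
  delta_rot:
    - [0,0,0]
    - [0,0,0]
    - [0,0,0]
    - [0,0,0]
    - [0,0,0]
  claw: [0.5,0.5,0.5,0.5,0.5]

```text
t: 3.63
eef_pos: [600.4, 288.4, 128.1]
tcp_rot: [3.14, -0.0, 1.676]
ft_force: [0.6, 0.1, -1.3]
opening: 0.628
grip_force: 30.0
```

arm_command:
  delta_pos:
    - [-0.04,-0.15,0.02]
    - [-0.08,-0.3,0.04]
    - [-0.12,-0.45,0.06]
    - [-0.16,-0.6,0.08]
    - [-0.2,-0.75,0.08]
  delta_rot:
    - [0,0,-0.014]
    - [0,0,-0.028]
    - [0,0,-0.042]
    - [0,0,-0.056]
    - [0,0,-0.068]
  claw: [0.5,0.5,0.5,0.5,0.5]

```text
t: 4.05
eef_pos: [549.5, 99.4, 146.2]
tcp_rot: [3.14, -0.0, 1.568]
ft_force: [0.8, -0.1, -1.3]
opening: 0.622
grip_force: 30.0
```

arm_command:
  delta_pos:
    - [-0.06,-0.14,0]
    - [-0.12,-0.28,0]
    - [-0.18,-0.43,0]
    - [-0.24,-0.58,0]
    - [-0.3,-0.73,0]
  delta_rot:
    - [0,0,0]
    - [0,0,0]
    - [0,0,0]
    - [0,0,0]
    - [0,0,0]
  claw: [0.5,0.5,0.5,0.5,0.5]

```text
t: 4.47
eef_pos: [474.0, -83.1, 145.5]
tcp_rot: [3.141, 0.0, 1.569]
ft_force: [1.1, -0.9, -1.8]
opening: 0.625
grip_force: 30.0
```

arm_command:
  delta_pos:
    - [-0.06,-0.06,0]
    - [-0.11,-0.1,0]
    - [-0.11,-0.1,0]
    - [-0.11,-0.1,0]
    - [-0.11,-0.1,0]
  delta_rot:
    - [0,0,0]
    - [0,0,0]
    - [0,0,0]
    - [0,0,0]
    - [0,0,0]
  claw: [0.5,0.5,0.5,0.5,0.5]

```text
t: 4.88
eef_pos: [448.2, -106.4, 145.5]
tcp_rot: [3.141, 0.0, 1.569]
ft_force: [-0.4, -0.8, -1.8]
opening: 0.625
grip_force: 30.0
```

Run:
```python
from h import *
im,c=snap('wrist','w4.png'); np.save('w4.npy',im); np.save('w4T.npy',c["T"])
print(np.round(np.array(c["T"])[:3,3],1),state()['eef_pos'],state()['tcp_rot'],state()['opening'])
```

```text
[447.2 -21.1 315.1] [ 448.28145911 -106.16668588  145.41245785] [3.14099687e+00 1.33084667e-04 1.56978501e+00] 0.6297550732836326
```

View pics/w4.png

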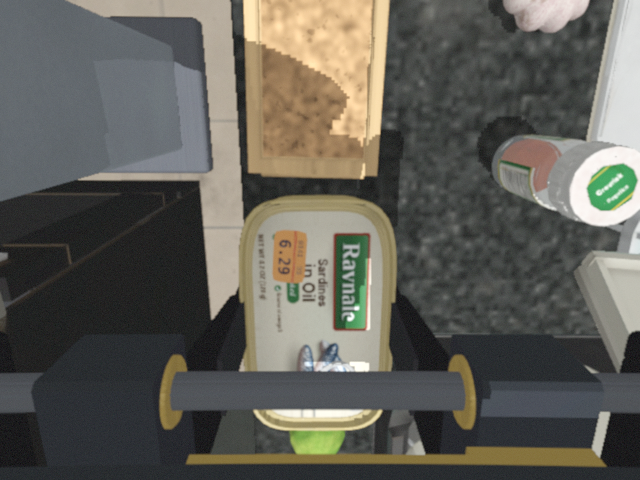

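Wrist view: held tin's front edge is at row 195, columns 240–397. Bay ends at about row 163, with its sides near columns 257–372 and the board edges near 247–378.

Run:
```python
from h import *
im=np.load('w4.npy'); c=calibration('wrist'); c["T"]=np.load('w4T.npy')
g=cv2.GaussianBlur(cv2.cvtColor(im,cv2.COLOR_RGB2GRAY),(3,3),0).astype(int); H,S,V=hsvf(im)
print('col318 rows150-200',V[150:200,318].tolist()); print('S',S[150:200,318].tolist())
print('row150 cols 240-265',V[150,238:268].tolist(),'cols 355-395',V[150,355:395].tolist())
print(ray(c,[[318,195],[240,230],[397,230]],159)[:,:2].round(1))
print('bd',ray(c,[[318,178],[247,150],[381,150],[318,163]],18)[:,:2].round(1), ray(c,[[318,163],[258,150],[372,150],[262,50],[372,50]],18)[:,:2].round(1))
cv2.imwrite('pics/c4.png',cv2.cvtColor(cv2.resize(im[0:200,230:400],None,fx=3,fy=3),cv2.COLOR_RGB2BGR))
```

```text
col318 rows150-200 [139, 136, 138, 138, 143, 146, 153, 160, 163, 160, 165, 170, 171, 172, 170, 173, 172, 172, 172, 170, 173, 172, 174, 174, 173, 170, 164, 137, 80, 41, 36, 38, 41, 40, 45, 55, 58, 57, 61, 55, 50, 52, 50, 52, 75, 116, 132, 138, 139, 151]
S [110, 114, 109, 105, 111, 114, 107, 104, 94, 97, 93, 93, 91, 93, 98, 93, 90, 93, 95, 93, 91, 92, 91, 92, 93, 93, 93, 101, 77, 25, 7, 27, 12, 38, 11, 9, 13, 9, 4, 14, 10, 15, 10, 15, 61, 88, 93, 98, 97, 86]
row150 cols 240-265 [183, 154, 82, 39, 46, 44, 45, 46, 64, 116, 157, 173, 176, 174, 173, 171, 171, 173, 169, 168, 167, 162, 158, 161, 167, 163, 157, 160, 159, 160] cols 355-395 [138, 141, 144, 146, 145, 145, 145, 146, 155, 159, 156, 156, 157, 160, 160, 162, 160, 165, 166, 166, 166, 163, 155, 131, 76, 42, 40, 46, 44, 44, 49, 48, 50, 45, 48, 43, 48, 42, 39, 44]
[[447.5 -51.6]
 [417.6 -65.1]
 [477.7 -65.2]]
bd [[447.8 -67.1]
 [399.1 -47.7]
 [491.1 -48. ]
 [447.8 -56.7]] [[447.8 -56.7]
 [406.6 -47.7]
 [485.  -48. ]
 [412.1  14.8]
 [482.5  14.6]]
```

View pics/c4.png

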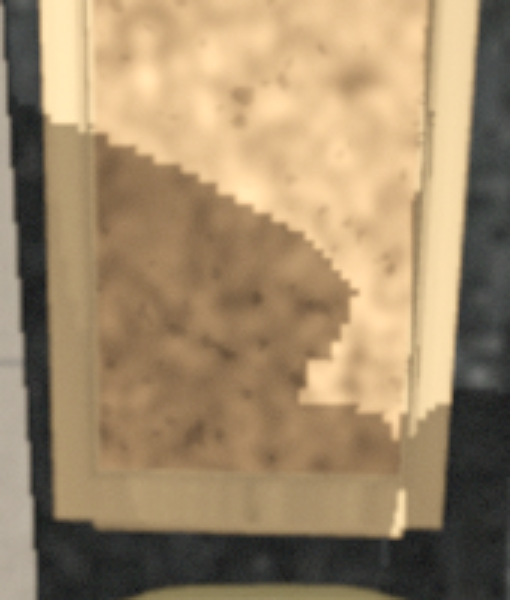

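Run:
```python
from h import *
im=np.load('w4.npy'); c=calibration('wrist'); c["T"]=np.load('w4T.npy'); V=hsvf(im)[2]
L=[];R=[]
for r in range(5,165,5):
    l=next(u for u in range(270,230,-1) if V[r,u]<100 and V[r,u-1]<85); q=next(u for u in range(372,400) if V[r,u]<100); L.append((l+.5,r));R.append((q-.5,r))
for e in(L,R):
    w=ray(c,e,18)[:,:2]; p=np.polyfit(w[:,1],w[:,0],1); print('edge x=',p, 'x at y=0',p[1].round(1),'angle deg',np.degrees(np.arctan(-p[0])).round(2),np.abs(w[:,0]-np.polyval(p,w[:,1])).max().round(1))
B=[]
for u in range(255,375,5):
    r=next(r for r in range(165,190) if V[r,u]<100); B.append((u,r-.5))
w=ray(c,B,18)[:,:2]; p=np.polyfit(w[:,0],w[:,1],1); print('bottom',np.polyval(p,445).round(1),np.degrees(np.arctan(p[0])).round(2))
```

```text
edge x= [2.40465400e-02 4.00191163e+02] x at y=0 400.2 angle deg -1.38 0.6
edge x= [3.42727374e-02 4.91280323e+02] x at y=0 491.3 angle deg -1.96 0.5
bottom -66.4 -1.66
```

arm_command:
  delta_pos:
    - [-0.009,0.14,0]
    - [-0.009,0.28,-0.05]
    - [-0.009,0.422,-0.15]
    - [-0.009,0.422,-0.28]
    - [-0.009,0.422,-0.4]
  delta_rot:
    - [0,0,-0.018]
    - [0,0,-0.018]
    - [0,0,-0.018]
    - [0,0,-0.018]
    - [0,0,-0.018]
  claw: [0.5,0.5,0.5,0.5,0.5]

```text
t: 5.35
eef_pos: [445.9, 1.5, 44.4]
tcp_rot: [3.14, 0.0, 1.545]
ft_force: [0.9, -0.6, -2.1]
opening: 0.628
grip_force: 30.0
```

arm_command:
  delta_pos:
    - [0,0,0]
    - [0,0,0]
    - [0,0,-0.02]
    - [0,0,-0.025]
    - [0,0,-0.025]
  delta_rot:
    - [0,0,0]
    - [0,0,0]
    - [0,0,0]
    - [0,0,0]
    - [0,0,0]
  claw: [0.5,0.5,0.5,0.5,0.5]

```text
t: 5.77
eef_pos: [445.9, -1.5, 40.0]
tcp_rot: [3.14, 0.0, 1.54]
ft_force: [-0.1, 0.4, -1.9]
opening: 0.623
grip_force: 30.0
```

arm_command:
  delta_pos:
    - [0,0.004,-0.015]
    - [0,0.004,-0.03]
    - [0,0.004,-0.045]
    - [0,0.004,-0.058]
    - [0,0.004,-0.066]
  delta_rot:
    - [0,0,0]
    - [0,0,0]
    - [0,0,0]
    - [0,0,0]
    - [0,0,0]
  claw: [0.5,0.5,0.5,0.5,0.5]

```text
t: 6.18
eef_pos: [445.3, -0.2, 22.7]
tcp_rot: [-3.142, 0.0, 1.541]
ft_force: [-6.4, 0.6, 44.2]
opening: 0.624
grip_force: 30.0
```

arm_command:
  delta_pos:
    - [0,0,0.004]
    - [0,0,0.004]
    - [0,0,0.004]
    - [0,0,0.004]
    - [0,0,0.004]
  delta_rot:
    - [0,0,0]
    - [0,0,0]
    - [0,0,0]
    - [0,0,0]
    - [0,0,0]
  claw: [0.4,0.25,0.2,0.2,0.2]

```text
t: 6.6
eef_pos: [445.4, -0.2, 23.5]
tcp_rot: [3.142, 0.0, 1.541]
ft_force: [-0.0, 0.4, 0.2]
opening: 0.792
grip_force: 0.0
```

arm_command:
  delta_pos:
    - [0,0,0.06]
    - [0,0,0.2]
    - [0,0.1,0.35]
    - [0.05,0.2,0.45]
    - [0.1,0.3,0.5]
  delta_rot:
    - [0,0,0]
    - [0,0,0]
    - [0,0,0]
    - [0,0,0.05]
    - [0,0,0.1]
  claw: [0.15,0,0,0,0]

```text
t: 7.02
eef_pos: [471.2, 75.7, 152.2]
tcp_rot: [3.137, 0.0, 1.7]
ft_force: [1.5, -0.8, 1.1]
opening: 0.994
grip_force: 0.0
```

arm_command:
  delta_pos:
    - [0.12,0.07,0]
    - [0.24,0.14,0]
    - [0.36,0.21,0]
    - [0.47,0.285,0]
    - [0.47,0.285,0]
  delta_rot:
    - [0,0,0.07]
    - [0,0,0.14]
    - [0,0,0.21]
    - [0,0,0.27]
    - [0,0,0.27]
  claw: [0,0,0,0,0]

```text
t: 7.43
eef_pos: [591.6, 148.6, 148.2]
tcp_rot: [3.139, 0.001, 2.129]
ft_force: [-0.0, -0.5, -0.2]
opening: 1.0
grip_force: 0.0
```

Run:
```python
from h import *
read_camera('wrist')
im,c=snap('wrist','w5.png'); np.save('w5.npy',im); np.save('w5T.npy',c["T"]); H,S,V=hsvf(im)
print(np.round(np.array(c["T"])[:3,3],1),state()['eef_pos'],state()['tcp_rot'])
blobs(im,c,(150,80,480,370),(S>110)&(V>60)&(H>18)&(H<35),26,'lemon')
t,ct=snap('top','t5.png')
```

```text
[543.7 220.1 317.4] [587.81313123 146.55697393 147.76592173] [-3.14062168e+00 -4.43348001e-04  2.12231637e+00]
lemon cent [588.3 148.3] rect [588.3 148. ] [62.1 58.4] 85.9 ell [588.2 148.4] [49.6 72.6] 35.7 px (282, 179, 71, 103)
```

View pics/w5.png

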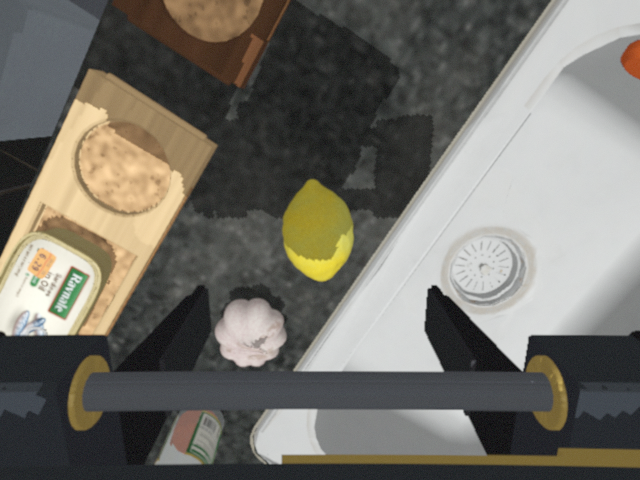

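Wrist view: lemon at (318,230), long axis about 4° off the tool; garlic at (250,332). The sardine tin is down in its bay at lower left.

arm_command:
  delta_pos:
    - [0.002,0.007,-0.1]
    - [0.002,0.007,-0.2]
    - [0.002,0.007,-0.3]
    - [0.002,0.007,-0.38]
    - [0.002,0.007,-0.42]
  delta_rot:
    - [0,0,0.04]
    - [0,0,0.04]
    - [0,0,0.04]
    - [0,0,0.04]
    - [0,0,0.04]
  claw: [0.28,0.28,0.28,0.28,0.28]

```text
t: 8.0
eef_pos: [586.6, 146.9, 41.6]
tcp_rot: [-3.139, -0.001, 2.183]
ft_force: [-0.1, 0.4, -0.4]
opening: 0.736
grip_force: 0.0
```

arm_command:
  delta_pos:
    - [0,0,-0.03]
    - [0,0,-0.06]
    - [0,0,-0.09]
    - [0,0,-0.12]
    - [0,0,-0.13]
  delta_rot:
    - [0,0,0]
    - [0,0,0]
    - [0,0,0]
    - [0,0,0]
    - [0,0,0]
  claw: [0.28,0.28,0.28,0.28,0.28]

```text
t: 8.42
eef_pos: [588.2, 147.7, 10.5]
tcp_rot: [-3.141, -0.0, 2.185]
ft_force: [0.1, 0.1, -0.6]
opening: 0.72
grip_force: 0.0
```

arm_command:
  delta_pos:
    - [0,0,0]
    - [0,0,0]
    - [0,0,0]
    - [0,0,0]
    - [0,0,0]
  delta_rot:
    - [0,0,0]
    - [0,0,0]
    - [0,0,0]
    - [0,0,0]
    - [0,0,0]
  claw: [0.32,0.38,0.45,0.6,0.7]

```text
t: 8.83
eef_pos: [588.6, 147.9, 11.5]
tcp_rot: [3.141, 0.0, 2.185]
ft_force: [-0.9, 0.5, 1.7]
opening: 0.51
grip_force: 30.0
```

arm_command:
  delta_pos:
    - [0,0,0.05]
    - [0,0,0.15]
    - [0,0,0.24]
    - [-0.1,-0.03,0.3]
    - [-0.22,-0.06,0.3]
  delta_rot:
    - [0,0,0]
    - [0,0,0]
    - [0,0,-0.05]
    - [0,0,-0.12]
    - [0,0,-0.19]
  claw: [0.7,0.7,0.7,0.7,0.7]

```text
t: 9.25
eef_pos: [535.1, 133.0, 89.6]
tcp_rot: [3.135, 0.001, 1.881]
ft_force: [0.9, -0.6, -1.0]
opening: 0.511
grip_force: 30.0
```

arm_command:
  delta_pos:
    - [-0.11,-0.03,0]
    - [-0.22,-0.06,0]
    - [-0.34,-0.09,0]
    - [-0.34,-0.09,0]
    - [-0.34,-0.09,0]
  delta_rot:
    - [0,0,-0.07]
    - [0,0,-0.14]
    - [0,0,-0.2]
    - [0,0,-0.2]
    - [0,0,-0.2]
  claw: [0.7,0.7,0.7,0.7,0.7]

```text
t: 9.67
eef_pos: [447.8, 110.2, 87.2]
tcp_rot: [3.141, -0.0, 1.573]
ft_force: [0.3, -0.3, -0.8]
opening: 0.513
grip_force: 30.0
```

arm_command:
  delta_pos:
    - [0.003,0,-0.06]
    - [0.003,0,-0.12]
    - [0.003,0,-0.17]
    - [0.003,0,-0.21]
    - [0.003,0,-0.23]
  delta_rot:
    - [0,0,0]
    - [0,0,0]
    - [0,0,0]
    - [0,0,0]
    - [0,0,0]
  claw: [0.7,0.7,0.7,0.7,0.7]

```text
t: 10.08
eef_pos: [450.1, 110.5, 27.8]
tcp_rot: [3.141, -0.0, 1.573]
ft_force: [-0.0, 0.4, -0.9]
opening: 0.506
grip_force: 30.0
```

arm_command:
  delta_pos:
    - [0,0,-0.01]
    - [0,0,-0.02]
    - [0,0,-0.028]
    - [0,0,-0.03]
    - [0,0,-0.03]
  delta_rot:
    - [0,0,0]
    - [0,0,0]
    - [0,0,0]
    - [0,0,0]
    - [0,0,0]
  claw: [0.7,0.7,0.7,0.7,0.7]

```text
t: 10.5
eef_pos: [449.5, 110.4, 21.5]
tcp_rot: [3.14, -0.0, 1.572]
ft_force: [0.5, 0.1, -0.5]
opening: 0.511
grip_force: 30.0
```

arm_command:
  delta_pos:
    - [0,0,-0.004]
    - [0,0,-0.004]
    - [0,0,-0.004]
    - [0,0,-0.004]
    - [0,0,-0.004]
  delta_rot:
    - [0,0,0]
    - [0,0,0]
    - [0,0,0]
    - [0,0,0]
    - [0,0,0]
  claw: [0.7,0.7,0.45,0.4,0.35]

```text
t: 10.92
eef_pos: [449.2, 110.3, 20.3]
tcp_rot: [3.141, -0.0, 1.572]
ft_force: [-0.2, 0.0, 0.1]
opening: 0.621
grip_force: 0.0
```

arm_command:
  delta_pos:
    - [0,0,0]
    - [0,0,0.05]
    - [0,0,0.18]
    - [0,-0.05,0.3]
    - [0,-0.2,0.44]
  delta_rot:
    - [0,0,0]
    - [0,0,0]
    - [0,0,0]
    - [0,0,0]
    - [0,0,0]
  claw: [0.25,0.2,0.1,0,0]

```text
t: 11.33
eef_pos: [448.9, 68.5, 124.7]
tcp_rot: [-3.141, -0.0, 1.575]
ft_force: [0.7, -0.6, -0.8]
opening: 0.945
grip_force: 0.0
```

arm_command:
  delta_pos:
    - [0,-0.15,0.05]
    - [0,-0.3,0.1]
    - [0,-0.45,0.12]
    - [-0.005,-0.6,0.12]
    - [-0.01,-0.75,0.12]
  delta_rot:
    - [0,0,0]
    - [0,0,0]
    - [0,0,0]
    - [0,0,0]
    - [0,0,0]
  claw: [0,0,0,0,0]

```text
t: 11.75
eef_pos: [446.3, -122.0, 154.0]
tcp_rot: [3.141, 0.0, 1.572]
ft_force: [0.5, -0.6, 1.1]
opening: 1.002
grip_force: 0.0
```

arm_command:
  delta_pos:
    - [0,-0.1,0]
    - [0,-0.13,0]
    - [0,-0.13,0]
    - [0,-0.13,0]
    - [0,-0.13,0]
  delta_rot:
    - [0,0,0]
    - [0,0,0]
    - [0,0,0]
    - [0,0,0]
    - [0,0,0]
  claw: [0,0,0,0,0]

```text
t: 12.17
eef_pos: [446.4, -151.4, 153.4]
tcp_rot: [-3.141, -0.0, 1.573]
ft_force: [0.2, 0.5, 0.9]
opening: 1.001
grip_force: 0.0
```

Run:
```python
from h import *
im,c=snap('wrist','w6.png'); np.save('w6.npy',im); np.save('w6T.npy',c["T"]); H,S,V=hsvf(im)
print(np.round(np.array(c["T"])[:3,3],1),state()['eef_pos'],state()['tcp_rot'])
try: blobs(im,c,(200,60,430,370),(V>120)&(S<50),72,'tin')
except Exception as e: print(e)
```

```text
[445.3 -66.2 323.1] [ 446.52542601 -151.3367592   153.46595086] [-3.14128204e+00 -3.12898783e-04  1.57357631e+00]
tin cent [ 389.9 -140.9] rect [ 389.9 -135.1] [188.9  28.7] 88.7 ell [ 389.7 -149. ] [ 28.3 234.6] 178.7 px (200, 60, 54, 302)
```

View pics/w6.png

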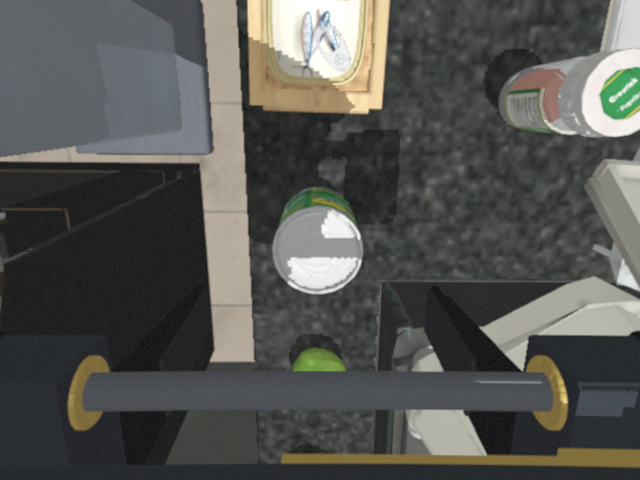

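Wrist view: green tin's top disc is centred at about (318,249), radius 45; dish rack corner at (380,285), lime below it. The sardine tin sits inside its bay, top centre.

Run:
```python
from h import *
c=calibration('wrist'); c["T"]=np.load('w6T.npy'); im=np.load('w6.npy')
print(ray(c,[[318,249],[273,249],[363,249],[318,205],[318,293]],72)[:,:2].round(1))
g=cv2.cvtColor(im,cv2.COLOR_RGB2GRAY)
print(cv2.HoughCircles(g[190:310,255:385],cv2.HOUGH_GRADIENT,1,50,param1=100,param2=15,minRadius=40,maxRadius=50))
```

```text
[[ 445.8 -149.2]
 [ 417.7 -149.3]
 [ 473.8 -149.2]
 [ 445.7 -121.2]
 [ 445.8 -179.1]]
[[[59.5 59.5 42.7]]]
```

arm_command:
  delta_pos:
    - [-0.003,0.003,-0.06]
    - [-0.003,0.003,-0.14]
    - [-0.003,0.003,-0.24]
    - [-0.003,0.003,-0.34]
    - [-0.003,0.003,-0.42]
  delta_rot:
    - [0,0,0.07]
    - [0,0,0.14]
    - [0,0,0.22]
    - [0,0,0.22]
    - [0,0,0.22]
  claw: [0,0,0,0,0]

```text
t: 12.63
eef_pos: [445.7, -150.5, 47.3]
tcp_rot: [-3.141, -0.0, 1.92]
ft_force: [0.0, 0.6, 0.1]
opening: 1.0
grip_force: 0.0
```

arm_command:
  delta_pos:
    - [0,0,-0.03]
    - [0,0,-0.05]
    - [0,0,-0.05]
    - [0,0,-0.05]
    - [0,0,-0.05]
  delta_rot:
    - [0,0,0]
    - [0,0,0]
    - [0,0,0]
    - [0,0,0]
    - [0,0,0]
  claw: [0,0,0,0.2,0.3]

```text
t: 13.05
eef_pos: [446.3, -151.9, 37.0]
tcp_rot: [3.14, 0.001, 1.918]
ft_force: [-0.5, -0.4, -0.2]
opening: 0.907
grip_force: 0.0
```

arm_command:
  delta_pos:
    - [0,0,0]
    - [0,0,0]
    - [0,0,0]
    - [0,0,0]
    - [0,0,0]
  delta_rot:
    - [0,0,0]
    - [0,0,0]
    - [0,0,0]
    - [0,0,0]
    - [0,0,0]
  claw: [0.35,0.4,0.5,0.6,0.6]

```text
t: 13.47
eef_pos: [446.0, -152.0, 36.2]
tcp_rot: [3.141, 0.0, 1.918]
ft_force: [-0.4, -0.5, 4.1]
opening: 0.599
grip_force: 30.0
```

arm_command:
  delta_pos:
    - [0,0,0.06]
    - [0,0,0.2]
    - [0,0,0.34]
    - [0,0.06,0.44]
    - [0,0.2,0.46]
  delta_rot:
    - [0,0,0]
    - [0,0,0]
    - [0,0,-0.07]
    - [0,0,-0.14]
    - [0,0,-0.21]
  claw: [0.6,0.6,0.6,0.6,0.6]

```text
t: 13.88
eef_pos: [447.6, -104.0, 154.6]
tcp_rot: [3.136, 0.003, 1.579]
ft_force: [0.5, -0.1, -2.2]
opening: 0.598
grip_force: 30.0
```

arm_command:
  delta_pos:
    - [0,0.15,0]
    - [0,0.3,0]
    - [0,0.46,0]
    - [0.005,0.62,0]
    - [0.01,0.78,0]
  delta_rot:
    - [0,0,-0.01]
    - [0,0,-0.01]
    - [0,0,-0.01]
    - [0,0,-0.01]
    - [0,0,-0.01]
  claw: [0.6,0.6,0.6,0.6,0.6]

```text
t: 14.3
eef_pos: [447.7, 94.9, 151.0]
tcp_rot: [-3.141, 0.0, 1.572]
ft_force: [1.1, -0.2, -2.5]
opening: 0.596
grip_force: 30.0
```

arm_command:
  delta_pos:
    - [0,0.14,0]
    - [0,0.2,0]
    - [0,0.2,0]
    - [0,0.2,0]
    - [0,0.2,0]
  delta_rot:
    - [0,0,0]
    - [0,0,0]
    - [0,0,0]
    - [0,0,0]
    - [0,0,0]
  claw: [0.6,0.6,0.6,0.6,0.6]

```text
t: 14.72
eef_pos: [448.1, 142.6, 150.9]
tcp_rot: [-3.141, 0.0, 1.572]
ft_force: [-0.7, 0.2, -1.3]
opening: 0.603
grip_force: 30.0
```

Run:
```python
from h import *
im,c=snap('wrist','w7.png'); np.save('w7.npy',im); np.save('w7T.npy',c["T"])
print(np.round(np.array(c["T"])[:3,3],1),state()['eef_pos'],state()['tcp_rot'])
```

```text
[447.1 227.9 320.5] [448.24328516 142.29233703 150.91363942] [-3.14124677e+00  1.56561641e-04  1.57129968e+00]
```

View pics/w7.png

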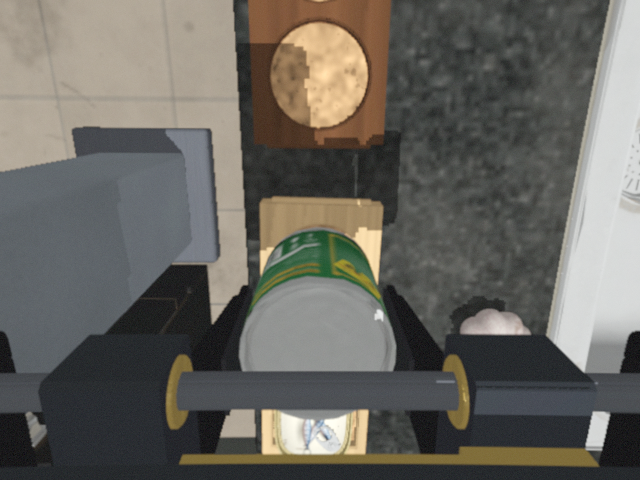

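Wrist view: recess spans columns 270–368 and rows 21–130, board end edge at row 147; the tin is held upright.

Run:
```python
from h import *
im=np.load('w7.npy'); c=calibration('wrist'); c["T"]=np.load('w7T.npy'); H,S,V=hsvf(im)
blobs(im,c,(255,12,383,140),(S<150)&(V>70)&(H>9),14,'rec')
print(ray(c,[[319,21],[319,130],[270,75],[368,75]],14)[:,:2].round(1),ray(c,[[319,147.5],[253,120],[385,120]],18)[:,:2].round(1))
print('tintop',ray(c,[[241,345],[395,345]],187)[:,:2].round(1))
```

```text
rec cent [447.7 246.9] rect [447.7 247.4] [89.1 79.2] 0.0 ell [447.6 246.8] [ 93.3 100.9] 91.3 px (255, 12, 128, 128)
[[448.  281.9]
 [448.1 214. ]
 [415.1 249.5]
 [481.  249.6]] [[448.2 202.4]
 [402.9 220.7]
 [493.3 220.7]]
tintop [[419.9 147.7]
 [474.7 147.7]]
```

arm_command:
  delta_pos:
    - [0,0.14,0]
    - [0,0.28,-0.03]
    - [0,0.414,-0.1]
    - [0,0.414,-0.24]
    - [0,0.414,-0.34]
  delta_rot:
    - [0,0,0]
    - [0,0,0]
    - [0,0,0]
    - [0,0,0]
    - [0,0,0]
  claw: [0.6,0.6,0.6,0.6,0.6]

```text
t: 15.18
eef_pos: [448.3, 247.0, 64.5]
tcp_rot: [3.141, -0.0, 1.573]
ft_force: [-0.6, -0.7, -2.7]
opening: 0.598
grip_force: 30.0
```

arm_command:
  delta_pos:
    - [0,0,0]
    - [0,0,-0.02]
    - [0,0,-0.04]
    - [0,0,-0.055]
    - [0,0,-0.064]
  delta_rot:
    - [0,0,0]
    - [0,0,0]
    - [0,0,0]
    - [0,0,0]
    - [0,0,0]
  claw: [0.6,0.6,0.6,0.6,0.6]

```text
t: 15.6
eef_pos: [448.9, 246.3, 50.7]
tcp_rot: [3.14, -0.001, 1.571]
ft_force: [-0.1, -0.4, -2.6]
opening: 0.594
grip_force: 30.0
```

arm_command:
  delta_pos:
    - [0,-0.002,-0.006]
    - [0,-0.002,-0.012]
    - [0,-0.002,-0.017]
    - [0,-0.002,-0.017]
    - [0,-0.002,-0.017]
  delta_rot:
    - [0,0,0]
    - [0,0,0]
    - [0,0,0]
    - [0,0,0]
    - [0,0,0]
  claw: [0.6,0.6,0.6,0.6,0.6]

```text
t: 16.02
eef_pos: [448.6, 246.1, 46.2]
tcp_rot: [3.141, -0.0, 1.572]
ft_force: [-1.7, -1.7, 4.7]
opening: 0.597
grip_force: 30.0
```

arm_command:
  delta_pos:
    - [0,0,0]
    - [0,0,0]
    - [0,0,0]
    - [0,0,0.05]
    - [0,0,0.15]
  delta_rot:
    - [0,0,0]
    - [0,0,0]
    - [0,0,0]
    - [0,0,0]
    - [0,0,0]
  claw: [0.35,0.25,0.1,0,0]

```text
t: 16.43
eef_pos: [447.2, 245.7, 81.7]
tcp_rot: [-3.137, 0.002, 1.572]
ft_force: [-0.5, -0.6, -0.4]
opening: 0.874
grip_force: 0.0
```

arm_command:
  delta_pos:
    - [0,0,0.15]
    - [0.05,-0.07,0.27]
    - [0.15,-0.18,0.3]
    - [0.24,-0.31,0.3]
    - [0.33,-0.44,0.3]
  delta_rot:
    - [0,0,0]
    - [0,0,0]
    - [0,0,0]
    - [0,0,0]
    - [0,0,0]
  claw: [0,0,0,0,0]

```text
t: 16.85
eef_pos: [531.9, 135.1, 159.4]
tcp_rot: [3.139, -0.0, 1.574]
ft_force: [0.3, 0.7, -0.4]
opening: 0.999
grip_force: 0.0
```

arm_command:
  delta_pos:
    - [0.09,-0.13,0]
    - [0.18,-0.25,0]
    - [0.23,-0.34,0]
    - [0.23,-0.34,0]
    - [0.23,-0.34,0]
  delta_rot:
    - [0,0,0]
    - [0,0,0]
    - [0,0,0]
    - [0,0,0]
    - [0,0,0]
  claw: [0,0,0,0,0]

```text
t: 17.27
eef_pos: [588.4, 50.1, 157.8]
tcp_rot: [-3.141, -0.0, 1.57]
ft_force: [1.0, 0.2, -0.2]
opening: 0.996
grip_force: 0.0
```

Run:
```python
from h import *
im,c=snap('wrist','w8.png'); np.save('w8.npy',im); np.save('w8T.npy',c["T"]); H,S,V=hsvf(im)
print(np.round(np.array(c["T"])[:3,3],1),state()['eef_pos'],state()['tcp_rot'])
blobs(im,c,(240,130,350,320),(V>115),25,'garlic')
```

```text
[587.6 135.4 327.4] [587.86959358  51.18484959 157.86593233] [-3.14067285e+00 -2.12012459e-04  1.57130453e+00]
garlic cent [586.6  51.4] rect [586.4  51.7] [48.6 55.6] 1.2 ell [586.6  51.4] [50.2 55.1] 8.6 px (283, 191, 67, 73)
```

View pics/w8.png

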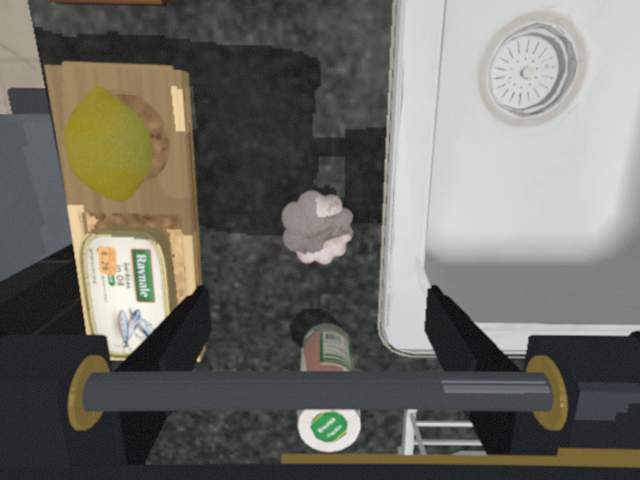

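Wrist view: garlic centred at (318,227); lemon at (108,145) in its round recess and sardine tin in its bay on the left; white-cap jar below the garlic.

arm_command:
  delta_pos:
    - [0,0,-0.14]
    - [0,0,-0.28]
    - [0,0,-0.4]
    - [0,0,-0.45]
    - [0,0,-0.47]
  delta_rot:
    - [0,0,0]
    - [0,0,0]
    - [0,0,0]
    - [0,0,0]
    - [0,0,0]
  claw: [0.24,0.24,0.24,0.24,0.24]

```text
t: 17.73
eef_pos: [586.5, 52.6, 38.5]
tcp_rot: [-3.138, -0.0, 1.574]
ft_force: [-0.2, -0.8, 0.2]
opening: 0.769
grip_force: 0.0
```

arm_command:
  delta_pos:
    - [0,0,-0.03]
    - [0,0,-0.06]
    - [0,0,-0.09]
    - [0,0,-0.11]
    - [0,0,-0.115]
  delta_rot:
    - [0,0,0]
    - [0,0,0]
    - [0,0,0]
    - [0,0,0]
    - [0,0,0]
  claw: [0.24,0.24,0.24,0.24,0.24]

```text
t: 18.15
eef_pos: [588.2, 51.2, 11.6]
tcp_rot: [-3.141, 0.0, 1.572]
ft_force: [0.2, -0.1, -0.2]
opening: 0.761
grip_force: 0.0
```

arm_command:
  delta_pos:
    - [0,0,0]
    - [0,0,0]
    - [0,0,0]
    - [0,0,0]
    - [0,0,0]
  delta_rot:
    - [0,0,0]
    - [0,0,0]
    - [0,0,0]
    - [0,0,0]
    - [0,0,0]
  claw: [0.3,0.36,0.42,0.5,0.6]

```text
t: 18.57
eef_pos: [588.5, 51.1, 12.4]
tcp_rot: [3.141, 0.0, 1.572]
ft_force: [0.2, 0.4, 2.2]
opening: 0.522
grip_force: 30.0
```

arm_command:
  delta_pos:
    - [0,0,0.05]
    - [0,0,0.17]
    - [0,0,0.32]
    - [-0.02,0.05,0.46]
    - [-0.08,0.18,0.5]
  delta_rot:
    - [0,0,0]
    - [0,0,0]
    - [0,0,0]
    - [0,0,0]
    - [0,0,0]
  claw: [0.6,0.6,0.6,0.6,0.6]

```text
t: 18.98
eef_pos: [571.4, 94.3, 142.8]
tcp_rot: [3.133, -0.0, 1.569]
ft_force: [1.7, -0.1, 0.1]
opening: 0.521
grip_force: 30.0
```

arm_command:
  delta_pos:
    - [-0.07,0.14,0.02]
    - [-0.14,0.28,0.02]
    - [-0.21,0.42,0.02]
    - [-0.28,0.56,0.02]
    - [-0.35,0.7,0.02]
  delta_rot:
    - [0,0,0]
    - [0,0,0]
    - [0,0,0]
    - [0,0,0]
    - [0,0,0]
  claw: [0.6,0.6,0.6,0.6,0.6]

```text
t: 19.4
eef_pos: [479.7, 272.6, 143.2]
tcp_rot: [3.141, -0.0, 1.572]
ft_force: [0.2, 0.7, -0.3]
opening: 0.516
grip_force: 30.0
```

arm_command:
  delta_pos:
    - [-0.07,0.12,0]
    - [-0.13,0.215,0]
    - [-0.13,0.215,0]
    - [-0.13,0.215,0]
    - [-0.13,0.215,0]
  delta_rot:
    - [0,0,0]
    - [0,0,0]
    - [0,0,0]
    - [0,0,0]
    - [0,0,0]
  claw: [0.6,0.6,0.6,0.6,0.6]

```text
t: 19.82
eef_pos: [448.5, 324.7, 142.6]
tcp_rot: [3.141, -0.0, 1.573]
ft_force: [0.1, -0.1, -0.1]
opening: 0.517
grip_force: 30.0
```

arm_command:
  delta_pos:
    - [0,0,-0.1]
    - [0,0,-0.2]
    - [0,0,-0.3]
    - [0,0,-0.38]
    - [0,0,-0.42]
  delta_rot:
    - [0,0,0]
    - [0,0,0]
    - [0,0,0]
    - [0,0,0]
    - [0,0,0]
  claw: [0.6,0.6,0.6,0.6,0.6]

```text
t: 20.23
eef_pos: [448.4, 323.3, 35.1]
tcp_rot: [-3.139, 0.001, 1.57]
ft_force: [-0.0, -0.0, -0.3]
opening: 0.518
grip_force: 30.0
```

arm_command:
  delta_pos:
    - [0,0,-0.01]
    - [0,0,-0.03]
    - [0,0,-0.045]
    - [0,0,-0.055]
    - [0,0,-0.058]
  delta_rot:
    - [0,0,0]
    - [0,0,0]
    - [0,0,0]
    - [0,0,0]
    - [0,0,0]
  claw: [0.6,0.6,0.6,0.6,0.6]

```text
t: 20.65
eef_pos: [448.6, 324.9, 22.8]
tcp_rot: [3.141, -0.0, 1.572]
ft_force: [0.4, -0.4, -0.3]
opening: 0.521
grip_force: 30.0
```

arm_command:
  delta_pos:
    - [0,0,-0.004]
    - [0,0,-0.004]
    - [0,0,-0.004]
    - [0,0,-0.004]
    - [0,0,-0.004]
  delta_rot:
    - [0,0,0]
    - [0,0,0]
    - [0,0,0]
    - [0,0,0]
    - [0,0,0]
  claw: [0.6,0.6,0.6,0.4,0.32]

```text
t: 21.07
eef_pos: [448.5, 325.0, 21.8]
tcp_rot: [3.141, -0.0, 1.572]
ft_force: [-0.8, -0.1, 0.3]
opening: 0.606
grip_force: 0.0
```

arm_command:
  delta_pos:
    - [0,0,0]
    - [0,0,0.06]
    - [0,0,0.2]
    - [0,0,0.36]
    - [0,0,0.52]
  delta_rot:
    - [0,0,0]
    - [0,0,0]
    - [0,0,0]
    - [0,0,0]
    - [0,0,0]
  claw: [0.22,0.15,0.1,0,0]

```text
t: 21.48
eef_pos: [447.9, 324.6, 152.6]
tcp_rot: [-3.14, 0.001, 1.572]
ft_force: [1.0, 0.8, 0.3]
opening: 0.954
grip_force: 0.0
```

Run:
```python
from h import *
snap('wrist','w9.png'); im,c=snap('wrist','w9.png'); np.save('w9.npy',im); np.save('w9T.npy',c["T"]); H,S,V=hsvf(im)
print(np.round(np.array(c["T"])[:3,3],1),state()['eef_pos'],state()['tcp_rot'])
```

```text
[447.9 410.8 330.3] [450.35861394 326.11607317 157.10601381] [ 3.13329496 -0.00454526  1.57241729]
```

View pics/w9.png

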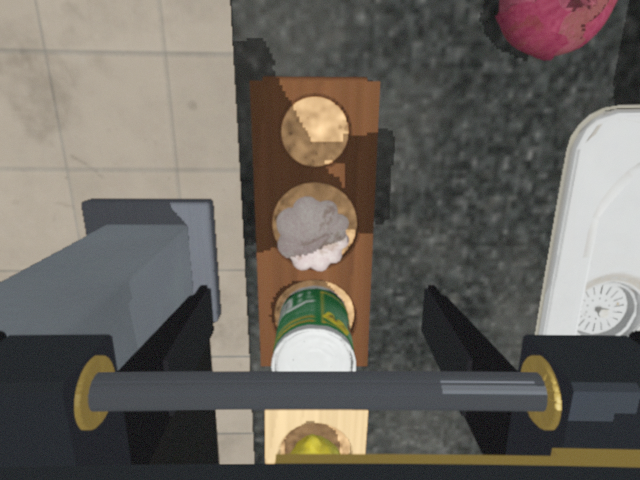

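Wrist view: garlic (315,232) and green tin (314,330) stand in the large recesses; the small recess is free at (316,131), spanning 281–350 by 96–166.

Run:
```python
from h import *
im=np.load('w9.npy'); c=calibration('wrist'); c["T"]=np.load('w9T.npy'); H,S,V=hsvf(im)
blobs(im,c,(272,88,360,175),(S<150)&(V>70)&(H>9),14,'rec')
print(ray(c,[[316,96],[316,166],[281,131],[350,131],[316,131],[318,78]],14)[:,:2].round(1))
```

```text
rec cent [449.2 395.9] rect [449.2 396.2] [60.  64.7] 90.0 ell [449.2 395.8] [70.8 74.4] 88.9 px (272, 88, 88, 87)
[[449.5 420.9]
 [449.5 372.1]
 [424.3 397.1]
 [474.1 397.1]
 [449.5 397.1]
 [450.9 432.7]]
```

arm_command:
  delta_pos:
    - [0.05,-0.14,0.04]
    - [0.1,-0.28,0.08]
    - [0.15,-0.43,0.1]
    - [0.2,-0.58,0.1]
    - [0.25,-0.73,0.1]
  delta_rot:
    - [0,0,0]
    - [0,0,0]
    - [0,0,0]
    - [0,0,0]
    - [0,0,0]
  claw: [0,0,0,0,0]

```text
t: 22.0
eef_pos: [511.0, 140.7, 176.4]
tcp_rot: [3.141, -0.0, 1.573]
ft_force: [-0.1, 1.3, -0.9]
opening: 0.998
grip_force: 0.0
```

arm_command:
  delta_pos:
    - [0.06,-0.14,0]
    - [0.12,-0.28,0]
    - [0.18,-0.43,0]
    - [0.24,-0.58,0]
    - [0.3,-0.73,0]
  delta_rot:
    - [0,0,0]
    - [0,0,0]
    - [0,0,0]
    - [0,0,0]
    - [0,0,0]
  claw: [0,0,0,0,0]

```text
t: 22.42
eef_pos: [586.1, -42.1, 175.9]
tcp_rot: [-3.141, -0.0, 1.572]
ft_force: [2.0, 0.4, 1.0]
opening: 0.998
grip_force: 0.0
```

Run:
```python
from h import *
snap('wrist','w10.png'); im,c=snap('wrist','w10.png'); np.save('w10.npy',im); np.save('w10T.npy',c["T"]); H,S,V=hsvf(im)
print(np.round(np.array(c["T"])[:3,3],1),state()['eef_pos'],state()['tcp_rot'])
```

```text
[587.5  37.7 345.3] [587.3431754  -44.88550577 175.49646105] [3.14116999e+00 6.80294574e-04 1.56771800e+00]
```

View pics/w10.png

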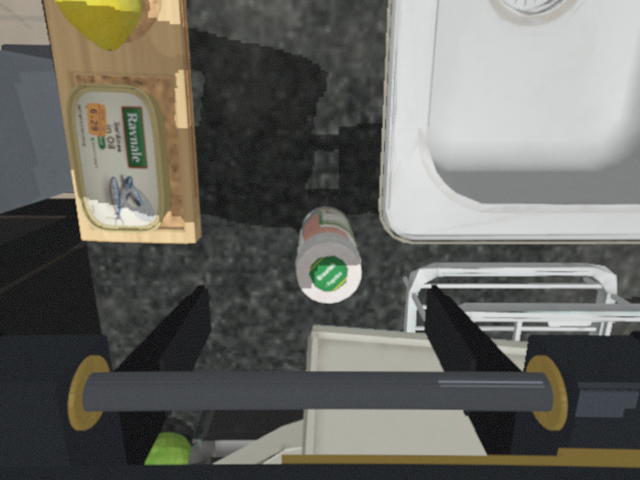

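Wrist view: jar cap disc at about (329,272), radius 32; the tilted plate's near corner is at (311,327). I'll triangulate that corner to check clearance.

Run:
```python
from h import *
c=calibration('wrist'); c["T"]=np.load('w10T.npy'); im=np.load('w10.npy'); ct=calibration('top')
g=cv2.cvtColor(im,cv2.COLOR_RGB2GRAY)[225:315,285:375]
print(cv2.HoughCircles(g,cv2.HOUGH_GRADIENT,1,50,param1=100,param2=12,minRadius=27,maxRadius=36))
print('jar',ray(c,[[329,272],[297,272],[361,272],[329,303]],102)[:,:2].round(1))
for z in(60,100,140,180,220,260): print(z,ray(ct,[[341,217],[343,180]],z)[:,:2].round(0).tolist(),ray(c,[[311,327],[440,338]],z)[:,:2].round(0).tolist())
```

```text
[[[42.5 43.5 34.3]]]
jar [[594.9 -58.2]
 [575.2 -58.2]
 [614.6 -58.3]
 [595.  -79.2]]
60 [[587.0, -99.0], [670.0, -105.0]] [[583.0, -119.0], [680.0, -129.0]]
100 [[582.0, -97.0], [663.0, -102.0]] [[584.0, -97.0], [667.0, -105.0]]
140 [[578.0, -94.0], [656.0, -100.0]] [[584.0, -75.0], [654.0, -82.0]]
180 [[573.0, -92.0], [648.0, -97.0]] [[585.0, -53.0], [641.0, -59.0]]
220 [[568.0, -90.0], [641.0, -95.0]] [[585.0, -31.0], [628.0, -35.0]]
260 [[564.0, -87.0], [634.0, -92.0]] [[586.0, -9.0], [615.0, -12.0]]
```

Run:
```python
from h import *
c=calibration('wrist'); c["T"]=np.load('w10T.npy'); im=np.load('w10.npy'); ct=calibration('top')
for z in(20,60,100,140,180): print(z,ray(ct,[[334,186],[333,110]],z)[:,:2].round(0).tolist(),ray(c,[[411,270],[610,268]],z)[:,:2].round(0).tolist())
t=np.load('top0.npy'); a=cv2.resize(t[90:260,300:420],None,fx=3,fy=3); b=im[240:400,280:640]
b=cv2.resize(b,None,fx=1.2,fy=1.2); A=np.zeros((510,800,3),np.uint8); A[:,:360]=a; A[:192,365:365+432]=b
cv2.imwrite('pics/c10.png',cv2.cvtColor(A,cv2.COLOR_RGB2BGR))
```

```text
20 [[664.0, -86.0], [843.0, -88.0]] [[665.0, -89.0], [825.0, -87.0]]
60 [[657.0, -85.0], [831.0, -86.0]] [[655.0, -73.0], [795.0, -72.0]]
100 [[650.0, -83.0], [819.0, -84.0]] [[646.0, -58.0], [766.0, -57.0]]
140 [[643.0, -81.0], [807.0, -82.0]] [[636.0, -42.0], [737.0, -41.0]]
180 [[636.0, -79.0], [794.0, -80.0]] [[627.0, -27.0], [708.0, -26.0]]
```

View pics/c10.png

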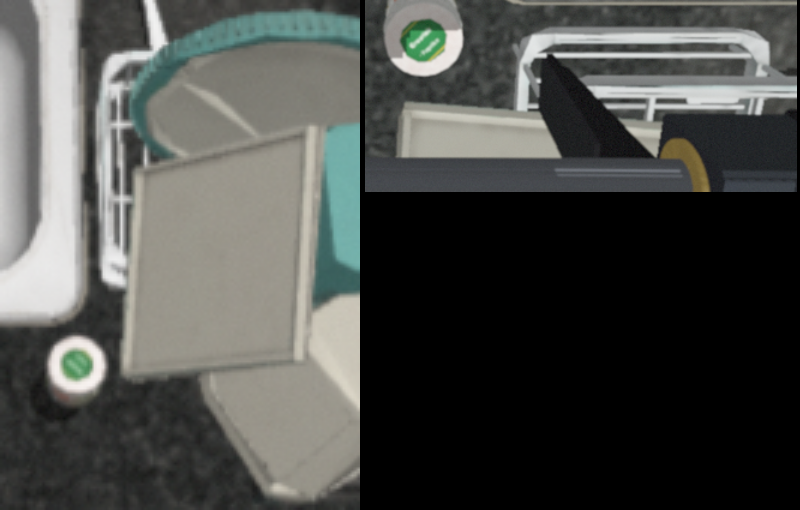

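arm_command:
  delta_pos:
    - [0.015,-0.03,0]
    - [0.029,-0.052,-0.05]
    - [0.029,-0.052,-0.12]
    - [0.029,-0.052,-0.18]
    - [0.029,-0.052,-0.2]
  delta_rot:
    - [0,0,0]
    - [0,0,0]
    - [0,0,0]
    - [0,0,0]
    - [0,0,0]
  claw: [0.33,0.33,0.33,0.33,0.33]

```text
t: 22.93
eef_pos: [591.9, -52.1, 123.6]
tcp_rot: [-3.138, -0.001, 1.574]
ft_force: [0.4, 0.2, -0.6]
opening: 0.707
grip_force: 0.0
```

arm_command:
  delta_pos:
    - [0,0,0]
    - [0,0,-0.06]
    - [0,0,-0.14]
    - [0,0,-0.22]
    - [0,0,-0.28]
  delta_rot:
    - [0,0,0]
    - [0,0,0]
    - [0,0,0]
    - [0,0,0]
    - [0,0,0]
  claw: [0.33,0.33,0.33,0.33,0.33]

```text
t: 23.35
eef_pos: [593.2, -52.5, 55.9]
tcp_rot: [3.141, 0.0, 1.573]
ft_force: [-0.3, -1.1, 0.5]
opening: 0.671
grip_force: 0.0
```

arm_command:
  delta_pos:
    - [0.005,-0.022,0]
    - [0.005,-0.022,0]
    - [0.005,-0.022,0]
    - [0.005,-0.022,0]
    - [0.005,-0.022,0]
  delta_rot:
    - [0,0,0]
    - [0,0,0]
    - [0,0,0]
    - [0,0,0]
    - [0,0,0]
  claw: [0.33,0.33,0.33,0.33,0.33]

```text
t: 23.77
eef_pos: [594.8, -58.7, 57.6]
tcp_rot: [3.14, 0.0, 1.572]
ft_force: [-0.6, 0.5, 0.3]
opening: 0.672
grip_force: 0.0
```

arm_command:
  delta_pos:
    - [0,0,0]
    - [0,0,0]
    - [0,0,0]
    - [0,0,0]
    - [0,0,0]
  delta_rot:
    - [0,0,0]
    - [0,0,0]
    - [0,0,0]
    - [0,0,0]
    - [0,0,0]
  claw: [0.4,0.46,0.52,0.6,0.7]

```text
t: 24.18
eef_pos: [594.4, -58.7, 56.6]
tcp_rot: [3.141, -0.0, 1.572]
ft_force: [0.2, 0.4, 1.7]
opening: 0.431
grip_force: 30.0
```

arm_command:
  delta_pos:
    - [0,0,0]
    - [0,0,0]
    - [0,0,0]
    - [0,0,0]
    - [0,0,0]
  delta_rot:
    - [0,0,0]
    - [0,0,0]
    - [0,0,0]
    - [0,0,0]
    - [0,0,0]
  claw: [0.75,0.75,0.75,0.75,0.75]

```text
t: 24.6
eef_pos: [594.4, -58.6, 56.5]
tcp_rot: [3.141, -0.0, 1.572]
ft_force: [-0.4, -0.3, 1.7]
opening: 0.428
grip_force: 30.0
```

arm_command:
  delta_pos:
    - [0,0,0.05]
    - [0,0,0.18]
    - [0,0,0.34]
    - [0,0,0.48]
    - [-0.03,0.08,0.52]
  delta_rot:
    - [0,0,0]
    - [0,0,0]
    - [0,0,0]
    - [0,0,0]
    - [0,0,0]
  claw: [0.75,0.75,0.75,0.75,0.75]

```text
t: 25.02
eef_pos: [589.3, -40.8, 191.5]
tcp_rot: [3.134, 0.002, 1.57]
ft_force: [0.9, -0.6, -1.4]
opening: 0.429
grip_force: 30.0
```

arm_command:
  delta_pos:
    - [-0.05,0.14,0.02]
    - [-0.1,0.29,0.02]
    - [-0.15,0.44,0.02]
    - [-0.2,0.59,0.02]
    - [-0.25,0.74,0.02]
  delta_rot:
    - [0,0,0]
    - [0,0,0]
    - [0,0,0]
    - [0,0,0]
    - [0,0,0]
  claw: [0.75,0.75,0.75,0.75,0.75]

```text
t: 25.43
eef_pos: [523.3, 147.8, 191.5]
tcp_rot: [3.142, -0.0, 1.572]
ft_force: [0.8, 1.0, -0.2]
opening: 0.433
grip_force: 30.0
```

arm_command:
  delta_pos:
    - [-0.05,0.15,0]
    - [-0.1,0.3,0]
    - [-0.15,0.45,0]
    - [-0.2,0.6,0]
    - [-0.25,0.74,0]
  delta_rot:
    - [0,0,0]
    - [0,0,0]
    - [0,0,0]
    - [0,0,0]
    - [0,0,0]
  claw: [0.75,0.75,0.75,0.75,0.75]

```text
t: 25.85
eef_pos: [460.8, 333.3, 191.4]
tcp_rot: [3.142, -0.0, 1.572]
ft_force: [1.7, -1.4, -1.2]
opening: 0.431
grip_force: 30.0
```

arm_command:
  delta_pos:
    - [-0.03,0.12,0]
    - [-0.05,0.2,0]
    - [-0.05,0.23,0]
    - [-0.05,0.23,0]
    - [-0.05,0.23,0]
  delta_rot:
    - [0,0,0]
    - [0,0,0]
    - [0,0,0]
    - [0,0,0]
    - [0,0,0]
  claw: [0.75,0.75,0.75,0.75,0.75]

```text
t: 26.27
eef_pos: [449.4, 388.3, 191.2]
tcp_rot: [-3.141, 0.001, 1.573]
ft_force: [-0.6, -0.4, -1.0]
opening: 0.43
grip_force: 30.0
```

arm_command:
  delta_pos:
    - [0,0.03,-0.04]
    - [0,0.03,-0.14]
    - [0,0.03,-0.26]
    - [0,0.03,-0.36]
    - [0,0.03,-0.42]
  delta_rot:
    - [0,0,0]
    - [0,0,0]
    - [0,0,0]
    - [0,0,0]
    - [0,0,0]
  claw: [0.75,0.75,0.75,0.75,0.75]

```text
t: 26.68
eef_pos: [449.0, 394.7, 83.3]
tcp_rot: [-3.139, 0.002, 1.57]
ft_force: [0.1, 0.1, -0.2]
opening: 0.432
grip_force: 30.0
```

arm_command:
  delta_pos:
    - [0,0,0]
    - [0,0,0]
    - [0,0,-0.01]
    - [0,0,-0.02]
    - [0,0,-0.025]
  delta_rot:
    - [0,0,0]
    - [0,0,0]
    - [0,0,0]
    - [0,0,0]
    - [0,0,0]
  claw: [0.75,0.75,0.75,0.75,0.75]

```text
t: 27.1
eef_pos: [449.7, 396.4, 81.0]
tcp_rot: [3.14, -0.001, 1.572]
ft_force: [-0.6, -0.2, -0.4]
opening: 0.432
grip_force: 30.0
```

arm_command:
  delta_pos:
    - [0,-0.002,-0.012]
    - [0,-0.002,-0.024]
    - [0,-0.002,-0.036]
    - [0,-0.002,-0.046]
    - [0,-0.002,-0.05]
  delta_rot:
    - [0,0,0]
    - [0,0,0]
    - [0,0,0]
    - [0,0,0]
    - [0,0,0]
  claw: [0.75,0.75,0.75,0.75,0.75]

```text
t: 27.52
eef_pos: [449.2, 395.7, 67.3]
tcp_rot: [-3.141, 0.0, 1.572]
ft_force: [0.4, -0.4, -1.5]
opening: 0.431
grip_force: 30.0
```

arm_command:
  delta_pos:
    - [0,0,-0.003]
    - [0,0,-0.005]
    - [0,0,-0.005]
    - [0,0,-0.005]
    - [0,0,-0.005]
  delta_rot:
    - [0,0,0]
    - [0,0,0]
    - [0,0,0]
    - [0,0,0]
    - [0,0,0]
  claw: [0.75,0.75,0.75,0.75,0.75]

```text
t: 27.93
eef_pos: [449.3, 395.9, 66.6]
tcp_rot: [3.141, -0.0, 1.572]
ft_force: [-0.1, 0.5, -0.9]
opening: 0.43
grip_force: 30.0
```

arm_command:
  delta_pos:
    - [0,0,-0.004]
    - [0,0,-0.004]
    - [0,0,-0.004]
    - [0,0,-0.004]
    - [0,0,-0.004]
  delta_rot:
    - [0,0,0]
    - [0,0,0]
    - [0,0,0]
    - [0,0,0]
    - [0,0,0]
  claw: [0.75,0.75,0.75,0.75,0.75]

```text
t: 28.35
eef_pos: [449.7, 396.1, 66.4]
tcp_rot: [3.14, -0.001, 1.572]
ft_force: [-1.5, -0.6, 7.9]
opening: 0.431
grip_force: 30.0
```

Contact at the expected height, so the jar is seated. Release and rise, then check the boards.

arm_command:
  delta_pos:
    - [0,0,0.003]
    - [0,0,0.003]
    - [0,0,0.003]
    - [0,0,0.003]
    - [0,0,0.003]
  delta_rot:
    - [0,0,0]
    - [0,0,0]
    - [0,0,0]
    - [0,0,0]
    - [0,0,0]
  claw: [0.5,0.45,0.4,0.3,0.25]

```text
t: 28.77
eef_pos: [449.3, 395.8, 66.1]
tcp_rot: [-3.142, 0.0, 1.572]
ft_force: [0.4, 0.6, 0.5]
opening: 0.682
grip_force: 0.0
```

arm_command:
  delta_pos:
    - [0,0,0.06]
    - [0,0,0.2]
    - [0,0,0.36]
    - [0,0,0.52]
    - [0,0,0.68]
  delta_rot:
    - [0,0,0]
    - [0,0,0]
    - [0,0,0]
    - [0,0,0]
    - [0,0,0]
  claw: [0.2,0.1,0,0,0]

```text
t: 29.18
eef_pos: [449.0, 395.6, 238.0]
tcp_rot: [-3.141, 0.0, 1.572]
ft_force: [0.4, 0.4, 0.4]
opening: 0.984
grip_force: 0.0
```

arm_command:
  delta_pos:
    - [-0.1,0.05,0.1]
    - [-0.2,0.1,0.15]
    - [-0.3,0.15,0.15]
    - [-0.4,0.2,0.15]
    - [-0.4,0.2,0.15]
  delta_rot:
    - [0,0,0.05]
    - [0,0,0.1]
    - [0,0,0.15]
    - [0,0,0.2]
    - [0,0,0.2]
  claw: [0,0,0,0,0]

```text
t: 29.6
eef_pos: [345.8, 447.2, 274.3]
tcp_rot: [-3.141, -0.001, 1.894]
ft_force: [-1.1, 0.6, 0.3]
opening: 1.001
grip_force: 0.0
```

Run:
```python
from h import *
t,_=snap('top','t11.png'); s,_=snap('scene','s11.png')
A=np.zeros((600,800,3),np.uint8); a=cv2.resize(t[195:310,100:500],None,fx=2,fy=2,interpolation=cv2.INTER_CUBIC); A[:230]=a
b=cv2.resize(s[130:310,190:400],None,fx=2,fy=2,interpolation=cv2.INTER_CUBIC); A[235:595,:420]=b
cv2.imwrite('pics/c11.png',cv2.cvtColor(A,cv2.COLOR_RGB2BGR)); print(state()['t'],state()['eef_pos'])
```

```text
29.7 [348.66174172 446.21091126 273.90514613]
```

View pics/c11.png

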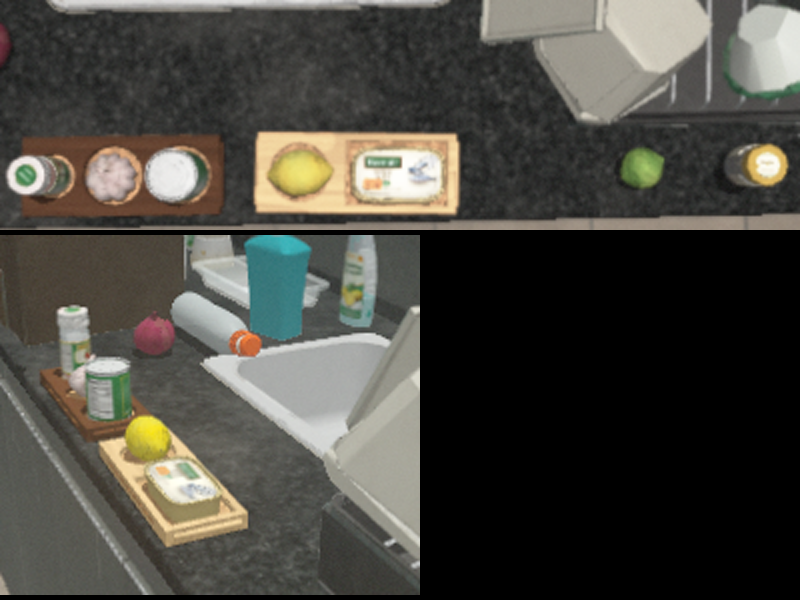

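All five items stand on their boards, upright: jar, garlic and green tin in the dark board's three recesses, lemon and sardine tin in the pale board. The lime and mustard jar haven't moved. One numeric check of seating before I hand in.

Run:
```python
from h import *
t=cv2.cvtColor(cv2.imread('pics/t11.png'),cv2.COLOR_BGR2RGB); ct=calibration('top'); H,S,V=hsvf(t)
blobs(t,ct,(100,265,131,300),(V>140),112,'jar')
blobs(t,ct,(168,265,202,300),(V>150)&(S<50),82,'tin')
blobs(t,ct,(230,262,268,298),(S>150)&(V>100)&(H>20),36,'lemon')
print(job_done())
```

```text
jar cent [450.7 384.2] rect [450.2 384.8] [38.3 49.4] 0.2 ell [450.6 383.6] [40.4 55.7] 7.9 px (104, 273, 24, 19)
tin cent [447.9 242.6] rect [448.2 242. ] [54.3 52. ] 89.8 ell [447.9 242.6] [53.4 55.3] 4.8 px (173, 270, 26, 25)Traceback (most recent call last):
  File "<stdin>", line 5, in <module>
  File "h.py", line 13, in blobs
    k=max(cv2.findContours(M,cv2.RETR_EXTERNAL,cv2.CHAIN_APPROX_NONE)[0],key=cv2.contourArea)
ValueError: max() iterable argument is empty
```

```bash
python3 -c "
from cell import *
print(job_done())"
```

```text
the job is handed in; nothing more can be done
None
```

Both boards are made up and the job is handed in at about 30 s; the final pictures show all five items upright in their recesses and the lime and mustard-capped jar unmoved, though the last numeric check stopped early and left the lemon's position unmeasured.

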